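Empty the cup of spent filter plugs through the waste bin's flap

TASK

A spent orange filter plug has been left among the bottles on the steel worktop: pick it up and put it into the steel cup with the other three. Then carry the cup to the red waste bin, press the yellow one-way flap open with the cup's rim (never with the gripper) and tip all four plugs through into the bin, so that the flap springs shut over them. Finally stand the empty cup upright in the middle of its blue round mat and let go; do not shift or knock over anything else.

Things in the scene. Friction and masses are not known exactly. Their poses are not given: they have to be found in the camera images.
- bin: Fixed red waste bin, 180 mm (own x) by 150 mm, 150 mm tall. Square port of 126 x 126 mm in its flat black top, centred 15 mm towards own -x: frame 12 mm wide round three sides, 42 mm on +x. Origin: centre of its underside, z up; flap hinge on own -x side, which faces the robot's side of the table within 0.3 rad. Left or right of the robot's middle, the mat on the other side.
- port (a point): Centre of the port, level with the bin's top edge (150 mm up); axes as the bin's.
- flap (a joint): Yellow flap, 120 x 120 x 4 mm, closing the port, its face 8 mm below the frame's top. Hinge along the port's edge on the bin's -x side, 61 mm from the port's centre. Swings only down into the bin: 0 shut, 1.05 rad at the stop. Light spring: 0.08 N m to start it, 0.13 N m at 0.6 rad; the plugs' weight alone does not open it; it springs shut when let go.
- flap_edge (a point): Middle of the flap's free edge (upper face), opposite the hinge.
- mat: Fixed blue round mat, 120 mm across, 3 mm thick; origin at the centre of its underside.
- cup: Loose flared steel cup, 0.16 kg: 56 mm across at the foot, 88 mm at the rim, 55 mm tall, wall 3 mm, floor 4 mm. Slippery (plugs slide on it at about 20 degrees; wall flares 16 degrees). Black bar handle, 12 mm wide, 14 mm high (38 to 52 mm above the foot), runs level along the cup's -x to 113 mm from its axis. Origin: centre of underside, z up. Starts on the mat with plug0, plug1, plug2 inside.
- grip (a point): Point on the middle of the handle, 88 mm from the cup's axis and 45 mm above its foot; axes as the cup's.
- mouth (a point): Centre of the cup's mouth, level with the rim.
- plug0: Spent filter plug: orange cylinder 20 mm across and 16 mm high with a white stub 11 mm across and 6 mm high on top, 18 g. Origin: centre of the underside, z through the stub. Starts in the cup.
- plug1: Same kind of plug, in the cup.
- plug2: Same kind of plug, in the cup.
- stray: Same kind of plug, standing on the worktop in the row with the bottle and the dishes.
- bottle: Bystander: loose clear bottle with blue cap, 54 mm across, 120 mm tall; origin at the centre of its underside.
- dishes: Bystander: loose stack of three round dishes, 58 mm across, 37 mm tall; origin at the centre of its underside.
- jar: Bystander: loose amber jar with blue lid beyond the mat, 60 mm across, 85 mm tall; origin at the centre of its underside.
- flask: Bystander: loose white bottle beyond the bin, 64 mm across, 150 mm tall; origin at the centre of its underside.
- timer: Bystander: loose white timer, 70 x 50 x 30 mm, flat on the worktop beyond the row; origin at the centre of its underside.
- pen: Bystander: loose black pen, 14 mm thick, 134 mm long, at the far side; origin under its mid length, x along it. Beyond it, along the table's far edge (from 0.81 m ahead of the robot), stands fixed equipment up to 180 mm tall; more of it, up to 110 mm tall, stands over 0.45 m to the left and right.

How it is judged:
On the way, in this order (a step that is already met when the one before it is completed fails the run):
1. the stray plug lies in the cup with the other three, released (horizontal distance between each of plug0, plug1, plug2, stray and cup below 0.04 m and z of plug0 in the frame of cup between 0 and 0.05 m and z of plug1 in the frame of cup between 0 and 0.05 m and z of plug2 in the frame of cup between 0 and 0.05 m and z of stray in the frame of cup between 0 and 0.05 m and contact force between stray and the fingers below 0.05 N), for 0.2 s.
2. the flap is pressed open (over 0.3 rad) by the tilted cup (value of joint flap above 0.3 rad and contact force between cup and flap above 0.2 N and angle between cup's own z axis and vertical above 0.7 rad), for 0.1 s.
3. all four plugs are inside the bin, below the flap, and the flap is shut again (x of plug0 in the frame of bin between -0.09 and 0.09 m and y of plug0 in the frame of bin between -0.075 and 0.075 m and z of plug0 in the frame of bin between -0.005 and 0.1 m and x of plug1 in the frame of bin between -0.09 and 0.09 m and y of plug1 in the frame of bin between -0.075 and 0.075 m and z of plug1 in the frame of bin between -0.005 and 0.1 m and x of plug2 in the frame of bin between -0.09 and 0.09 m and y of plug2 in the frame of bin between -0.075 and 0.075 m and z of plug2 in the frame of bin between -0.005 and 0.1 m and x of stray in the frame of bin between -0.09 and 0.09 m and y of stray in the frame of bin between -0.075 and 0.075 m and z of stray in the frame of bin between -0.005 and 0.1 m and value of joint flap below 0.1 rad), for 0.2 s.
At the end, for the whole second after the job is handed in: All four plugs inside the bin (below 100 mm height), the flap shut (under 0.1 rad), the cup standing upright (within 0.08 rad) and still on the mat, its axis within 30 mm of the mat's centre, released (all of step 3 and horizontal distance between cup and mat below 0.03 m and angle between cup's own z axis and vertical below 0.08 rad and height (world z) of cup below 0.008 m and linear speed of cup below 0.02 m/s and contact force between cup and the fingers below 0.05 N); the robot touches nothing.
It fails at once if a bystander is moved over 20 mm or tipped over 0.4 rad (distance of any of bottle, dishes, jar, flask, timer, pen from where it was at the start of the episode above 0.02 m or angle between any of bottle, dishes, jar, flask's own z axis and vertical above 0.4 rad).
It fails at once if the gripper or arm presses on the flap (over 1 N) (contact force between any of the fingers, the arm and flap above 1 N).
It also fails if it takes over 72 s, if anything falls off the work surface, if the arm or the gripper's body presses on something with over 40 N, if the wrist force passes 120 N, or if a joint passes its speed limit or range.

ROBOT

A 7-joint arm with a two-finger parallel gripper is mounted at the origin on the work surface. World frame = base frame: x ahead of the robot, y to its left, z up, the work surface at z = 0. Lengths are in m, angles in rad, forces in N, time in s.
With the tool pointing down it reaches from about 0.425 to 0.925 m from the base axis. Payload 6.8 kg.
Tool frame: the origin (TCP) lies on the centre line of the jaws, within the pads' length; the fingertips stand 14 mm ahead of it and the grasp point (between the pads) lies 5 mm behind it (r.nose_length is the distance from the TCP to the fingertips, in m); z points along the fingers, y is the direction in which the jaws open and shut (so a half turn about z gives the same grasp; the last joint's range is limited). The gripper opens to 85 mm and grips with 20 to 120 N. Pads are 22 mm wide; open, the fingers measure 114 mm over their backs; the gripper's body (76 mm by 85 mm) begins 54 mm behind the grasp point. The pads swing forward as they close: fully open they stand 13 mm farther back than shut.
Start: joints at [-0.108, 0.477, 0.022, 1.555, -0.011, 1.109, -0.083], TCP at [0.675, 0, 0.245] pointing down, gripper open.
Joint ranges: [-2.96, 2.96], [-0.34, 2.1], [-1.41, 1.46], [0.24, 2.44], [-1.37, 4.51], [0.17, 1.92], [-2.96, 2.96]. Speed limits (rad/s): [2.39, 2.39, 3.14, 3.14, 3.14, 3.14, 3.14].

INTERFACE

Orientations are given as a rotation vector (axis times angle).
In Python, from bench import r, imaging, look_for, outline_of gives the robot as it stands. The module is installed in compiled form; this text tells all that it offers.
- The arm moves only by the tool carry_out, never from a script. Its arguments are lists of equal length, an entry for each row: "offset": the shift along the tool's x, y, z as a fraction of full scale, a list of three; "turn": the turn, a rotation vector about the tool's x, y, z as a fraction of full scale, a list of three. A call has 1 to 8 rows; each row is the pose to reach, as a shift and turn from the pose commanded when the call began, along the tool's axes at that moment; what a row does not reach only later rows make up. Full scale, the value 1, is 0.5 m for a shift and 1.5 rad for a turn. A row lasts 1/10 s, in which the tool goes at most 50 mm and 8.59 degrees, less where a joint would pass 70% of its speed; a pose out of reach is approached as far as the arm can. A call with a number of a shift or a turn outside -1 to 1 is refused whole. A call with a gripper value outside its range is refused whole. "hand" is the closure, from 0 (fully open) to 1 (shut), set as the call begins (left out, the last holds). The fingers move at their own pace and stop on an object; "force" is the grip in N (left out, the last holds). Time passes only in rows, so rows that repeat a pose let the fingers close. It gives the time, the measured TCP pose, the force and the opening at its end, in the units of the state.
- r.get_obs(): the state, without advancing time (a new reading comes with each control period).
- imaging.grab_frame(name): name is "scene" or "side" or "wrist"; returns a dict with "pixels" (384x512x3 uint8, red, green, blue), "fx", "fy", "cx", "cy" (pixels), "R" (3x3) and "t" (3): a world point X has camera coordinates R X + t. Camera axes: x right, y down, z forward; pixel columns grow to the right and rows downward; lengths in m; the calibration is good to about 2 mm. A picture is of the moment at which its call begins. There is no depth.
- r.hand_in(): hands the job in, once; it reports no verdict.
Trained networks look in the newest picture that a camera, given by its name, has taken for a name from the list of things; names that differ only in an ending like _2 or _b are one class to them, and where a whole thing is asked for, a point or a joint stands for the part that bears it (a point fixed in the world has none). Each returns a list of dicts, best first, with "score" (0 to 1); they miss things now and then, are a little off and sometimes report something else, mostly with a low value. They report only what shows in the picture. A call takes as long as a camera call.
- look_for(query, camera): "xyz" ([x, y, z] in m, in the coordinates of the camera as it stood for that picture, good to about 4 mm: the middle of the surface that is visible of it).
- outline_of(query, camera): "region" (384x512 bool, what is visible of it).
The state is a dict: "clock": time; "joints": joint angles; "qvel": joint speeds; "tau": joint torques, N m; "tcp_pos": TCP position; "orientation": TCP orientation; "contact_force": force on the tool from outside, world axes, zero at the start; "moment": the same for the moment, N m; "grip_width": finger opening in m.
Only numpy, scipy, OpenCV 4.12 (cv2) and the standard library are available. Lean on these libraries where they do the work, as an engineer would, in place of code of your own. Each camera call takes 0.05 s, during which the arm holds its last target. There are 200 camera calls.

## Working session

There is one attempt and no reset: what is moved stays moved. The work goes in short steps, Python scripts to look and compute and a tool call to move; the robot and the scene stay as the last step left them, time stands still between calls to the robot, and variables do not carry over. Pictures are saved under pics/ and viewed, about 8 in all and at most 12, crops included, and the job is handed in when it is done.

Besides the shell and the picture viewer there is one more tool, called after "Request:" as name(argument=value, ...), one argument or row to a line, values as JSON. carry_out: Moves the arm, as the interface text tells. Shift numbers are shares of 0.5 m and turn numbers shares of 1.5 rad, none past 1 either way. Its arguments: {"type":"object","properties":{"offset":{"type":"array","items":{"type":"array","items":{"type":"number","minimum":-1,"maximum":1}}},"turn":{"type":"array","items":{"type":"array","items":{"type":"number","minimum":-1,"maximum":1}}},"hand":{"type":"number"},"force":{"type":"number"}},"required":["offset","turn"]}

```bash
mkdir -p pics
cat > h.py <<'E'
import numpy as np, cv2
from scipy.spatial.transform import Rotation as Rn
from bench import r, imaging, look_for, outline_of
def grab(n,fn=None):
    f=imaging.grab_frame(n)
    if fn: cv2.imwrite('pics/'+fn,f['pixels'][:,:,::-1])
    return f
def w(f,x): return np.array(f['R']).T@(np.array(x)-np.array(f['t']))
def ray(f,u,v,z):
    R=np.array(f['R']);c=-R.T@np.array(f['t']);d=R.T@np.array([(u-f['cx'])/f['fx'],(v-f['cy'])/f['fy'],1])
    return c+d*(z-c[2])/d[2]
def proj(f,X):
    p=np.array(f['R'])@np.array(X)+np.array(f['t']);return np.array([f['fx']*p[0]/p[2]+f['cx'],f['fy']*p[1]/p[2]+f['cy']])
E
python3 - <<'E'
from h import *
np.set_printoptions(precision=4,suppress=True)
fs={}
for c in ['scene','side','wrist']:
    f=grab(c,c+'0.png');print(c,f['fx'],-np.array(f['R']).T@f['t'],np.array(f['R'])[2])
    for q in ['bin','flap','mat','cup','grip','stray','bottle','dishes','jar','flask','timer','pen']:
        for d in look_for(q,c)[:4 if q=='stray' else 1]: print(q,round(d['score'],2),w(f,d['xyz']))
a=[cv2.imread(f'pics/{c}0.png') for c in ['scene','side','wrist']]
o=r.get_obs();print(o)
cv2.imwrite('pics/a.png',cv2.resize(np.vstack([np.hstack(a[:2]),np.hstack([a[2],a[2]*0])]),(800,600)))
E
```

```text
scene 493.54994654034857 [1.3403 0.6359 1.0825] [-0.5321 -0.4637 -0.7084]
bin 0.55 [ 0.6326 -0.2381  0.1394]
flap 0.67 [ 0.5687 -0.2643  0.1385]
mat 0.88 [0.5805 0.2813 0.0072]
cup 0.66 [0.537  0.2642 0.042 ]
grip 0.71 [0.5338 0.2611 0.0416]
bottle 0.64 [0.5773 0.0315 0.07  ]
dishes 0.83 [0.6748 0.0344 0.0328]
jar 0.59 [0.7066 0.2504 0.0619]
flask 0.81 [ 0.7422 -0.2433  0.0826]
timer 0.87 [ 0.7597 -0.0145  0.0295]
pen 0.49 [0.7899 0.1315 0.0041]
side 400.28789349456974 [0.2866 0.7186 0.6784] [ 0.3322 -0.7474 -0.5753]
bin 0.56 [ 0.5737 -0.1984  0.1186]
flap 0.82 [ 0.5647 -0.2723  0.141 ]
mat 0.85 [0.5319 0.2738 0.0067]
cup 0.77 [0.5551 0.2506 0.045 ]
grip 0.67 [0.5554 0.2492 0.0429]
stray 0.65 [ 0.449  -0.0158  0.0173]
bottle 0.9 [0.553  0.0332 0.0655]
jar 0.98 [0.6754 0.2537 0.061 ]
flask 0.86 [ 0.7145 -0.2371  0.0686]
timer 0.78 [ 0.7481 -0.0108  0.0315]
pen 0.61 [0.7865 0.1263 0.0143]
wrist 345.92823650586473 [0.6753 0.0777 0.3729] [-0.001  -0.3062 -0.952 ]
bin 0.62 [ 0.609  -0.1928  0.0535]
cup 0.3 [0.5735 0.0229 0.0778]
stray 0.73 [ 0.4566 -0.0278  0.0133]
bottle 0.87 [0.5728 0.0203 0.0784]
dishes 0.97 [0.6645 0.0269 0.0338]
flask 0.93 [ 0.7297 -0.2375  0.0321]
timer 0.86 [ 0.7488 -0.0219  0.0277]
pen 0.58 [0.7871 0.1256 0.0114]
{'clock': 1.95, 'joints': array([-0.1081,  0.477 ,  0.0224,  1.5554, -0.0115,  1.1093, -0.0831]), 'qvel': array([ 0.0001, -0.0009, -0.0005,  0.0001, -0.0005, -0.001 , -0.0006]), 'tau': array([ -0.    , -59.6313,   1.6066, -28.1539,   0.0125,   0.0016,
         0.    ]), 'tcp_pos': array([ 0.675 , -0.    ,  0.2453]), 'orientation': array([-2.2215, -2.2214,  0.    ]), 'contact_force': array([ 0.4136, -0.3882, -0.6838]), 'moment': array([-0.0267,  0.0185, -0.0061]), 'grip_width': 0.08516504138718793}
```

View pics/a.png

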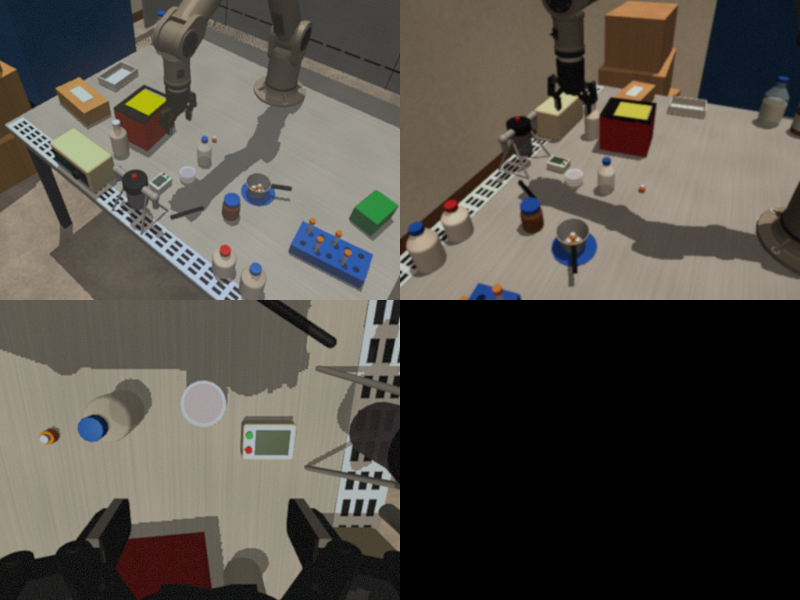

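Scene picture: the cup is at about (258,188) with its handle to the right, the stray at (215,140) beside the bottle, and the bin with its yellow flap at (145,110). In the side view the cup's handle points at the camera (+y). Next I fit poses from the outlines.

```bash
cat > fit.py <<'E'
from h import *
from scipy.optimize import minimize
def circ(rad,z,n=40):
    t=np.linspace(0,2*np.pi,n,endpoint=False);return np.c_[rad*np.cos(t),rad*np.sin(t),0*t+z]
def box(x0,x1,y0,y1,z0,z1): return np.array([[x,y,z] for x in(x0,x1) for y in(y0,y1) for z in(z0,z1)])
M={'cup':[np.r_[circ(.028,0),circ(.044,.055)],box(-.113,-.038,-.006,.006,.038,.052)],
 'flap':[box(-.06,.06,-.06,.06,-.002,0)],
 'bin':[box(-.09,.09,-.075,.075,0,.15)],
 'stray':[np.r_[circ(.01,0),circ(.01,.016)],np.r_[circ(.0055,.016),circ(.0055,.022)]]}
def mask(f,parts,p,z=0):
    m=np.zeros((768,1024),np.uint8);R=Rn.from_euler('z',p[2]).as_matrix()
    for P in parts:
        q=np.array([proj(f,R@a+[p[0],p[1],z]) for a in P])*2+.5
        cv2.fillConvexPoly(m,cv2.convexHull(np.round(q*16).astype(np.int32)),1,shift=4)
    return m
def fill(reg):
    m=cv2.resize(reg.astype(np.uint8),(1024,768),interpolation=cv2.INTER_LINEAR)
    c,_=cv2.findContours(m,cv2.RETR_EXTERNAL,cv2.CHAIN_APPROX_NONE)
    o=np.zeros_like(m);cv2.drawContours(o,[max(c,key=cv2.contourArea)],-1,1,-1);return o
def fit(views,name,p0,z=0):
    def cost(p):
        s=0
        for f,g in views:
            m=mask(f,M[name],p,z);s-=(m&g).sum()/max((m|g).sum(),1)
        return s/len(views)
    best=None
    for y in p0[2] if np.ndim(p0[2]) else [p0[2]]:
        x0=np.array([p0[0],p0[1],y]);S=np.r_[[x0],x0+np.diag([.02,.02,.3])]
        b=minimize(cost,x0,method='Nelder-Mead',options=dict(initial_simplex=S,xatol=2e-4,fatol=1e-5))
        if best is None or b.fun<best.fun: best=b
    return best.x,-best.fun
E
python3 - <<'E'
from fit import *
np.set_printoptions(precision=4,suppress=True)
F={c:grab(c) for c in('scene','side','wrist')}
def v(n,cs):
    o=[]
    for c in cs:
        d=outline_of(n,c)
        if d and d[0]['score']>.3:o.append((F[c],fill(d[0]['region'])));print(n,c,round(d[0]['score'],2))
    return o
V=v('cup',['scene','side'])
for W in (V,V[:1],V[1:]): print('cup',fit(W,'cup',[.55,.255,[1.2,-1.57,-1.0,-2.1]]))
V=v('flap',['scene','side'])
for W in (V,V[:1],V[1:]): print('flap',fit(W,'flap',[.566,-.268,[0,.2,-.2]],.142))
V=v('bin',['scene','side'])
for W in (V,V[:1],V[1:]): print('bin',fit(W,'bin',[.58,-.268,[0,.2,-.2]]))
V=v('stray',['scene','side','wrist'])
for W in [V]+[[a] for a in V]: print('stray',fit(W,'stray',[.45,-.02,0]))
for f,g in v('mat',['scene','side']):
    c=cv2.findContours(g,cv2.RETR_EXTERNAL,cv2.CHAIN_APPROX_NONE)[0][0][:,0]/2-.25
    P=np.array([ray(f,a,b,.003)[:2] for a,b in c])
    from scipy.optimize import least_squares
    print('mat',least_squares(lambda q:np.hypot(*(P-q).T)-.06,P.mean(0),loss='soft_l1',f_scale=.001).x)
E
```

```text
cup scene 0.95
cup side 0.87
cup (array([ 0.5569,  0.2532, -1.0442]), np.float64(0.9359634708094124))
cup (array([ 0.5565,  0.2545, -1.0471]), np.float64(0.9333176248821866))
cup (array([ 0.5575,  0.2517, -1.0461]), np.float64(0.959412780656304))
flap scene 0.56
flap side 0.64
flap (array([ 0.5702, -0.2695,  0.1068]), np.float64(0.8929936689320077))
flap (array([ 0.5701, -0.2672,  0.1053]), np.float64(0.9385421629347308))
flap (array([ 0.5709, -0.2796,  0.0874]), np.float64(0.8757413160124259))
bin scene 0.89
bin side 0.84
bin (array([ 0.5867, -0.2665,  0.1051]), np.float64(0.8843327038653395))
bin (array([ 0.5888, -0.2647,  0.1417]), np.float64(0.797971169247197))
bin (array([ 0.5864, -0.2679,  0.0953]), np.float64(0.981133061565799))
stray side 0.62
stray wrist 0.58
stray (array([ 0.4512, -0.0226,  0.1665]), np.float64(0.861854109733025))
stray (array([ 0.4514, -0.0235,  0.0498]), np.float64(0.8484848484848485))
stray (array([ 0.452 , -0.0222,  0.2113]), np.float64(0.8914027149321267))
mat scene 0.9
mat side 0.81
mat [0.5543 0.2589]
mat [0.4708 0.2516]
```

Request:
carry_out(
  offset=[
    [-0.045,-0.447,0],
    [-0.045,-0.447,0],
    [-0.045,-0.447,0],
    [-0.045,-0.447,0],
    [-0.045,-0.447,0.1],
    [-0.045,-0.447,0.2],
    [-0.045,-0.447,0.3],
    [-0.045,-0.447,0.3],
  ],
  turn=[
    [0,0,0],
    [0,0,0],
    [0,0,0],
    [0,0,0],
    [0,0,0],
    [0,0,0],
    [0,0,0],
    [0,0,0],
  ],
  hand=0.4,
  force=30,
)

```text
clock: 3.45
tcp_pos: [0.4475, -0.0227, 0.0913]
orientation: [-2.217, -2.217, 0.011]
contact_force: [-1.1, 0.1, 0.4]
grip_width: 0.0514
```

Run:
```python
from fit import *
np.set_printoptions(precision=4,suppress=True)
f=grab('wrist','w1.png');g=grab('side','s1.png');o=r.get_obs();print(o['joints'],o['tcp_pos'],o['orientation'],o['grip_width'])
V=[]
for c,ff in(('wrist',f),('side',g)):
    d=outline_of('stray',c)
    if d: V.append((ff,fill(d[0]['region'])));print(c,d[0]['score'],fit(V[-1:],'stray',[.4515,-.0225,0]))
    for d in look_for('stray',c)[:2]: print(d['score'],w(ff,d['xyz']))
cv2.imwrite('pics/b.png',np.hstack([cv2.imread('pics/w1.png'),cv2.imread('pics/s1.png')])[:,::1][::1,::1][:384,:1024][:, :])
a=cv2.imread('pics/b.png');cv2.imwrite('pics/b.png',cv2.resize(a,(800,300)))
```

```text
[-0.0863  0.3404 -0.0024  2.1998  0.0014  0.6039 -0.0897] [ 0.4512 -0.0225  0.0951] [-2.2203 -2.2203  0.003 ] 0.05140015513312145
wrist 0.57 (array([ 0.4519, -0.0227,  0.1456]), np.float64(0.8985580571717683))
0.59 [ 0.4523 -0.0207  0.0135]
side 0.58 (array([ 0.4517, -0.021 ,  0.2373]), np.float64(0.9098591549295775))
0.54 [ 0.4483 -0.0148  0.0165]
```

View pics/b.png

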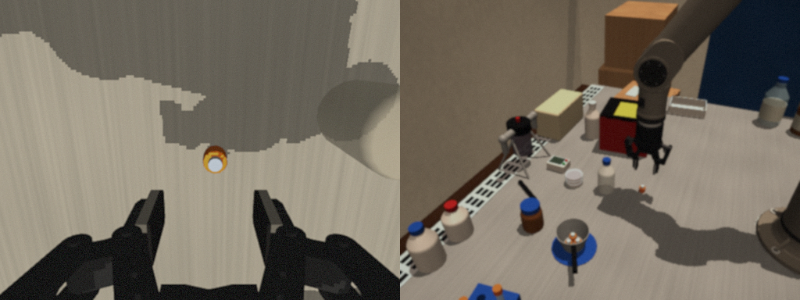

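The wrist view shows the plug at (215,160), centred between the jaws. Descending and gripping.

Request:
carry_out(
  offset=[
    [0,0,0.08],
    [0,0,0.14],
    [0,0,0.156],
    [0,0,0.156],
  ],
  turn=[
    [0,0,0],
    [0,0,0],
    [0,0,0],
    [0,0,0],
  ],
)

```text
clock: 4.15
tcp_pos: [0.4518, -0.0225, 0.0176]
orientation: [-2.221, -2.221, 0.0]
contact_force: [-0.7, -0.3, 0.8]
grip_width: 0.0513
```

Request:
carry_out(
  offset=[
    [0,0,0],
    [0,0,0],
    [0,0,0],
    [0,0,0],
    [0,0,0],
    [0,0,0],
  ],
  turn=[
    [0,0,0],
    [0,0,0],
    [0,0,0],
    [0,0,0],
    [0,0,0],
    [0,0,0],
  ],
  hand=1,
  force=25,
)

```text
clock: 4.75
tcp_pos: [0.4528, -0.0225, 0.0188]
orientation: [2.22, 2.22, 0.003]
contact_force: [-0.6, -0.5, 7.8]
grip_width: 0.0186
```

Request:
carry_out(
  offset=[
    [0,0,-0.08],
    [0,0,-0.16],
    [0,0,-0.26],
    [0,0,-0.3],
    [0,0,-0.3],
  ],
  turn=[
    [0,0,0],
    [0,0,0],
    [0,0,0],
    [0,0,0],
    [0,0,0],
  ],
)

```text
clock: 5.25
tcp_pos: [0.454, -0.0224, 0.1715]
orientation: [2.218, 2.217, 0.01]
contact_force: [0.5, 0.1, -0.8]
grip_width: 0.0184
```

Request:
carry_out(
  offset=[
    [0.1,0.03,0],
    [0.2,0.07,0],
    [0.3,0.11,0],
    [0.4,0.15,0],
    [0.5,0.19,0],
    [0.551,0.211,0],
    [0.551,0.211,0],
    [0.551,0.211,0],
  ],
  turn=[
    [0,0,0],
    [0,0,0],
    [0,0,0],
    [0,0,0],
    [0,0,0],
    [0,0,0],
    [0,0,0],
    [0,0,0],
  ],
)

```text
clock: 6.05
tcp_pos: [0.5562, 0.2538, 0.1662]
orientation: [-2.219, -2.223, 0.003]
contact_force: [0.2, -1.4, -0.4]
grip_width: 0.0185
```

Run:
```python
from fit import *
np.set_printoptions(precision=4,suppress=True)
f=grab('wrist','w2.png');g=grab('scene','s2.png');o=r.get_obs();print(o['joints'],o['tcp_pos'],o['orientation'],o['grip_width'])
for c,ff in(('wrist',f),('scene',g)):
    d=outline_of('cup',c)
    if d: print(c,d[0]['score'],fit([(ff,fill(d[0]['region']))],'cup',[.557,.253,-1.045],.003))
p=proj(g,[.557,.253,.1]).astype(int)
a=cv2.imread('pics/s2.png')[max(p[1]-110,0):p[1]+110,p[0]-145:p[0]+145]
cv2.imwrite('pics/c.png',np.hstack([cv2.resize(cv2.imread('pics/w2.png'),(400,300)),cv2.resize(a,(400,300))]))
```

```text
[-0.4638  0.4573 -0.0827  1.7829  0.0474  0.9053 -0.5687] [0.5565 0.2512 0.1665] [ 2.2227  2.2198 -0.0033] 0.018631814349259132
wrist 0.75 (array([ 0.5559,  0.2529, -1.0566]), np.float64(0.9126106194690266))
scene 0.64 (array([ 0.5583,  0.2562, -1.0472]), np.float64(0.9321352565618349))
```

View pics/c.png

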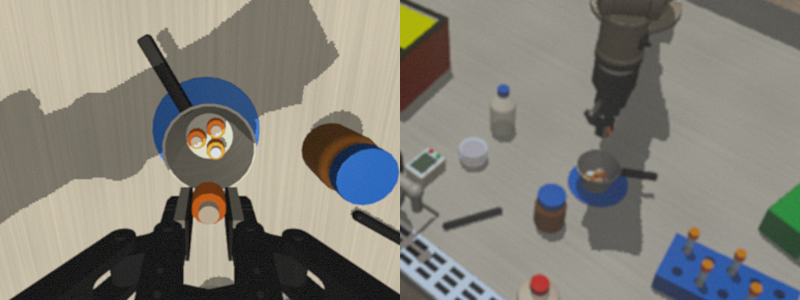

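The wrist view shows the cup with three plugs at about (208,138) and the held plug in the jaws at (208,200). The cup position is confirmed near (.557,.2535). Lowering into the mouth and releasing.

Request:
carry_out(
  offset=[
    [0,0,0.09],
    [0,0,0.16],
    [0,0,0.21],
    [0,0,0.224],
    [0,0,0.224],
    [0,0,0.224],
  ],
  turn=[
    [0,0,0],
    [0,0,0],
    [0,0,0],
    [0,0,0],
    [0,0,0],
    [0,0,0],
  ],
)

```text
clock: 6.85
tcp_pos: [0.558, 0.253, 0.0568]
orientation: [2.222, 2.22, 0.003]
contact_force: [0.9, 0.2, 0.5]
grip_width: 0.0184
```

Request:
carry_out(
  offset=[
    [0,0,0],
    [0,0,0],
    [0,0,0],
    [0,0,0],
  ],
  turn=[
    [0,0,0],
    [0,0,0],
    [0,0,0],
    [0,0,0],
  ],
  hand=0.62,
)

```text
clock: 7.25
tcp_pos: [0.5572, 0.2531, 0.0558]
orientation: [2.221, 2.221, 0.001]
contact_force: [-0.4, 0.1, 0.3]
grip_width: 0.0325
```

Request:
carry_out(
  offset=[
    [0,0,-0.05],
    [0,0,-0.14],
    [0,0,-0.24],
    [0,0,-0.34],
    [0,0,-0.34],
  ],
  turn=[
    [0,0,0],
    [0,0,0],
    [0,0,0],
    [0,0,0],
    [0,0,0],
  ],
)

```text
clock: 7.75
tcp_pos: [0.5608, 0.255, 0.2334]
orientation: [2.219, 2.218, 0.021]
contact_force: [0.3, -0.2, 0.6]
grip_width: 0.0327
```

Run:
```python
from fit import *
np.set_printoptions(precision=4,suppress=True)
f=grab('wrist','w3.png');g=grab('side','s3.png');h=grab('scene');o=r.get_obs();print(o['joints'],o['tcp_pos'],o['orientation'],o['grip_width'])
V=[]
for c,ff in(('side',g),('scene',h)):
    d=outline_of('cup',c)
    if d: V.append((ff,fill(d[0]['region'])));print(c,d[0]['score'],fit(V[-1:],'cup',[.557,.253,-1.045],.003))
    for d in look_for('mat',c)[:1]: print('mat',w(ff,d['xyz']))
print(fit(V,'cup',[.557,.253,-1.045],.003))
p=proj(g,[.557,.253,.05]).astype(int)
a=cv2.imread('pics/s3.png')[p[1]-75:p[1]+75,p[0]-100:p[0]+100]
cv2.imwrite('pics/d.png',np.hstack([cv2.resize(cv2.imread('pics/w3.png'),(400,300)),cv2.resize(a,(400,300))]))
```

```text
[-0.4631  0.3948 -0.0851  1.7305  0.0385  1.0182 -0.5619] [0.5567 0.2528 0.225 ] [-2.2214 -2.2214  0.0004] 0.03219354995628968
side 0.8 (array([ 0.5559,  0.2536, -1.0518]), np.float64(0.9636001706242002))
mat [0.5317 0.278  0.0066]
scene 0.61 (array([ 0.5594,  0.2565, -1.0332]), np.float64(0.9115759448538151))
mat [0.5765 0.2843 0.0033]
(array([ 0.5564,  0.2542, -1.0476]), np.float64(0.9245253302680461))
```

View pics/d.png

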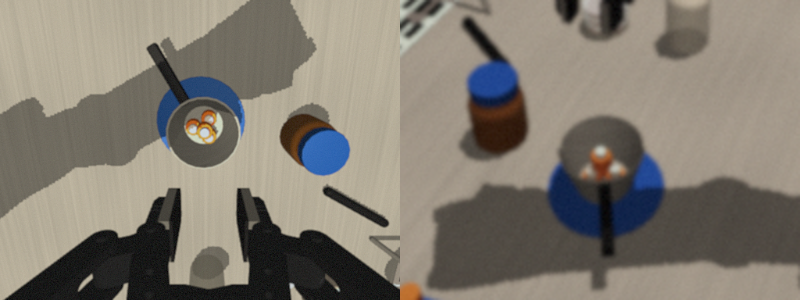

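The side view shows the stray standing on top of the other three inside the cup. Next: plan the handle grasp (tool pitched along the handle) and the sideways pour pose.

```bash
cat > plan.py <<'E'
from h import *
import json,os
from scipy.spatial.transform import Slerp
np.set_printoptions(precision=3,suppress=True)
R0=np.array([[0,1,0],[1,0,0],[0,0,-1.]])
def cmd():
    if os.path.exists('cmd.json'):
        d=json.load(open('cmd.json'));return np.array(d['p']),np.array(d['R'])
    return np.array([.557,.2532,.225]),R0
def mv(p1,R1,fr,save=True,p0=None):
    """print rows from commanded pose to (p1,R1), at fractions fr; stores the new commanded pose"""
    p0,Ra=cmd();dv=Rn.from_matrix(Ra.T@R1).as_rotvec()
    off=[];tn=[]
    for s in fr:
        off.append([round(float(a),3) for a in Ra.T@(p1-p0)*s/.5]);tn.append([round(float(a),3) for a in dv*s/1.5])
    print('offset',off);print('turn',tn);print('dist',np.linalg.norm(p1-p0),'deg',np.degrees(np.linalg.norm(dv)))
    if save:
        pn=p0+Ra@np.array(off[-1])*.5;Rn_=Ra@Rn.from_rotvec(np.array(tn[-1])*1.5).as_matrix()
        json.dump(dict(p=pn.tolist(),R=Rn_.tolist()),open('cmd.json','w'))
A=np.radians(50);c,s=np.cos(A),np.sin(A)
RT=np.array([[-s,0,c],[0,1,0],[-c,0,-s]]).T   # rows: tool axes in cup frame? fixed below
x=np.array([-s,0,-c]);z=np.array([c,0,-s]);y=np.cross(z,x);RT=np.c_[x,y,z]  # tool axes (columns) in cup frame
G=np.array([-.088,0,.045])+.005*z               # TCP in cup frame when gripping
def tool(pc,Rc): return pc+Rc@G,Rc@RT
def yawR(a): return Rn.from_euler('z',a).as_matrix()
BP=np.array([.5712,-.2685,.15]);BY=.104         # port centre, bin yaw
E
python3 - <<'E'
from plan import *
f=grab('scene')
for u,v in [(290,240),(300,222),(370,280),(350,213),(373,192)]: print(u,v,ray(f,u*1.28,v*1.28,.03 if u<372 else .06))
pc=np.array([.557,.2538,.003]);Rc=yawR(-1.047)
p,R=tool(pc,Rc);print(p,R)
p0=p-R[:,2]*.09
mv(p0,R,[.15,.3,.45,.6,.75,.9,1,1])
mv(p,R,[.2,.45,.7,.9,1,1])
E
```

```text
290 240 [0.666 0.448 0.03 ]
300 222 [0.588 0.438 0.03 ]
370 280 [0.629 0.688 0.03 ]
350 213 [0.45  0.544 0.03 ]
373 192 [0.346 0.568 0.06 ]
[0.515 0.327 0.044] [[-0.383  0.866  0.322]
 [ 0.663  0.5   -0.557]
 [-0.643  0.    -0.766]]
offset [[0.037, -0.021, 0.034], [0.074, -0.043, 0.067], [0.112, -0.064, 0.101], [0.149, -0.086, 0.134], [0.186, -0.107, 0.168], [0.223, -0.128, 0.201], [0.248, -0.143, 0.224], [0.248, -0.143, 0.224]]
turn [[-0.018, -0.068, -0.05], [-0.037, -0.136, -0.1], [-0.055, -0.205, -0.151], [-0.073, -0.273, -0.201], [-0.091, -0.341, -0.251], [-0.11, -0.409, -0.301], [-0.122, -0.455, -0.335], [-0.122, -0.455, -0.335]]
dist 0.1816931509470547 deg 49.63499408351588
offset [[0.0, 0.0, 0.036], [0.0, 0.0, 0.081], [0.0, 0.0, 0.126], [0.0, 0.0, 0.162], [0.0, 0.0, 0.18], [0.0, 0.0, 0.18]]
turn [[0.0, 0.0, 0.0], [0.0, 0.0, 0.0], [0.0, 0.0, 0.0], [0.0, 0.0, 0.0], [0.0, 0.0, 0.0], [0.0, 0.0, 0.0]]
dist 0.08990061501347184 deg 0.04479778875496291
```

Request:
carry_out(
  offset=[
    [0.037,-0.021,0.034],
    [0.074,-0.043,0.067],
    [0.112,-0.064,0.101],
    [0.149,-0.086,0.134],
    [0.186,-0.107,0.168],
    [0.223,-0.128,0.201],
    [0.248,-0.143,0.224],
    [0.248,-0.143,0.224],
  ],
  turn=[
    [-0.018,-0.068,-0.05],
    [-0.037,-0.136,-0.1],
    [-0.055,-0.205,-0.151],
    [-0.073,-0.273,-0.201],
    [-0.091,-0.341,-0.251],
    [-0.11,-0.409,-0.301],
    [-0.122,-0.455,-0.335],
    [-0.122,-0.455,-0.335],
  ],
  hand=0.5,
)

```text
clock: 8.95
tcp_pos: [0.4801, 0.381, 0.1084]
orientation: [1.235, 2.173, -0.46]
contact_force: [-0.3, -0.3, -0.0]
grip_width: 0.0428
```

Run:
```python
from plan import *
from fit import fit,fill
f=grab('wrist','w4.png');g=grab('scene','s4.png');o=r.get_obs();print(o['joints'],o['tcp_pos'],cmd()[0],Rn.from_rotvec(o['orientation']).as_matrix(),o['grip_width'])
for c,ff in(('wrist',f),('scene',g)):
    d=outline_of('cup',c)
    if d: print(c,d[0]['score'],fit([(ff,fill(d[0]['region']))],'cup',[.557,.253,-1.045],.003))
cv2.imwrite('pics/e.png',np.hstack([cv2.resize(cv2.imread('pics/w4.png'),(400,300)),cv2.resize(cv2.imread('pics/s4.png'),(400,300))]))
```

```text
[-1.039  0.704 -0.023  1.696  0.644  1.228 -0.909] [0.485 0.377 0.112] [0.514 0.327 0.044] [[-0.385  0.865  0.322]
 [ 0.661  0.502 -0.558]
 [-0.644 -0.002 -0.765]] 0.04257324462792372
wrist 0.63 (array([ 0.557,  0.252, -1.046]), np.float64(0.9311374015606458))
```

View pics/e.png

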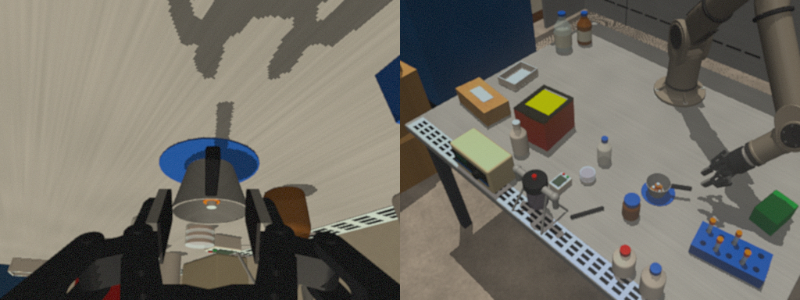

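The handle at (212,160) in the wrist view is centred between the jaws. Advancing and gripping.

Request:
carry_out(
  offset=[
    [0,0,0.036],
    [0,0,0.081],
    [0,0,0.126],
    [0,0,0.162],
    [0,0,0.18],
    [0,0,0.18],
  ],
  turn=[
    [0,0,0],
    [0,0,0],
    [0,0,0],
    [0,0,0],
    [0,0,0],
    [0,0,0],
  ],
)

```text
clock: 9.75
tcp_pos: [0.5157, 0.3245, 0.0447]
orientation: [1.252, 2.161, -0.457]
contact_force: [0.8, 0.2, -0.0]
grip_width: 0.0426
```

Request:
carry_out(
  offset=[
    [0,0,0],
    [0,0,0],
    [0,0,0],
    [0,0,0],
    [0,0,0],
    [0,0,0],
  ],
  turn=[
    [0,0,0],
    [0,0,0],
    [0,0,0],
    [0,0,0],
    [0,0,0],
    [0,0,0],
  ],
  hand=1,
  force=100,
)

```text
clock: 10.35
tcp_pos: [0.5145, 0.3281, 0.0451]
orientation: [1.248, 2.165, -0.453]
contact_force: [-1.3, 2.2, 6.3]
grip_width: 0.0105
```

Run:
```python
from plan import *
p,R=cmd()
print(R.T@np.array([0,0,.2])/.5)
```

```text
[-0.257 -0.    -0.306]
```

Request:
carry_out(
  offset=[
    [-0.013,0,-0.015],
    [-0.045,0,-0.054],
    [-0.09,0,-0.107],
    [-0.135,0,-0.161],
    [-0.18,0,-0.214],
    [-0.225,0,-0.268],
    [-0.247,0,-0.294],
    [-0.257,0,-0.306],
  ],
  turn=[
    [0,0,0],
    [0,0,0],
    [0,0,0],
    [0,0,0],
    [0,0,0],
    [0,0,0],
    [0,0,0],
    [0,0,0],
  ],
)

```text
clock: 11.15
tcp_pos: [0.5147, 0.3271, 0.2456]
orientation: [1.25, 2.164, -0.452]
contact_force: [-0.2, 0.1, -2.6]
grip_width: 0.0106
```

Run:
```python
from plan import *
from fit import *
p,R=cmd();p=p+R@np.array([-.257,0,-.306])*.5
json.dump(dict(p=p.tolist(),R=R.tolist()),open('cmd.json','w'))
g=grab('side','s5.png');h=grab('scene');o=r.get_obs();print(o['joints'],o['tcp_pos'],p,Rn.from_rotvec(o['orientation']).as_matrix()-R,o['grip_width'],o['contact_force'])
# cup in gripper: pose free (3 pos + pitch about tool y), via silhouette
V=[(ff,fill(outline_of('cup',c)[0]['region'])) for c,ff in(('side',g),('scene',h))]
Rc0=R@RT.T;pc0=p-Rc0@G
def m(f,q):
    Rc=Rc0@Rn.from_rotvec(q[3:]).as_matrix();mm=np.zeros((768,1024),np.uint8)
    for P in M['cup']:
        k=np.array([proj(f,Rc@a+pc0+q[:3]) for a in P])*2+.5
        cv2.fillConvexPoly(mm,cv2.convexHull(np.round(k*16).astype(np.int32)),1,shift=4)
    return mm
cost=lambda q:-sum((m(f,q)&g).sum()/(m(f,q)|g).sum() for f,g in V)/2
b=minimize(cost,np.zeros(6),method='Nelder-Mead',options=dict(initial_simplex=np.r_[np.zeros((1,6)),np.diag([.006]*3+[.1]*3)],maxiter=600))
print('cup dev',cost(np.zeros(6)),b.fun,b.x,pc0,Rc0)
for d in look_for('mat','side')[:1]+[]: print(w(g,d['xyz']))
q=proj(g,pc0+[0,0,.03]).astype(int)
a=cv2.imread('pics/s5.png')[max(q[1]-90,0):q[1]+90,max(q[0]-120,0):q[0]+120];cv2.imwrite('pics/f.png',cv2.resize(a,(480,360)))
for c,ff in(('side',g),('scene',h)):
    gm=fill(outline_of('mat',c)[0]['region'])
    P=np.array([ray(ff,a/2-.25,b/2-.25,.003)[:2] for a,b in cv2.findContours(gm,0,1)[0][0][:,0]])
    from scipy.optimize import least_squares
    print('mat',P.min(0),P.max(0),least_squares(lambda q:np.hypot(*(P-q).T)-.06,P.mean(0),loss='soft_l1',f_scale=.002).x)
```

```text
[-0.973  0.508 -0.005  1.688  0.636  1.349 -0.728] [0.514 0.327 0.244] [0.514 0.327 0.244] [[-0.  0. -0.]
 [ 0. -0.  0.]
 [ 0.  0. -0.]] 0.010279498124539042 [ 0.038 -0.24  -2.439]Traceback (most recent call last):
  File "<stdin>", line 7, in <module>
IndexError: list index out of range
```

```bash
cat > held.py <<'E'
from plan import *
from fit import *
from scipy.optimize import least_squares
def held(fn=None,mat=False,pcR=None):
    p,R=cmd();o=r.get_obs();p=np.array(o['tcp_pos']);R=Rn.from_rotvec(o['orientation']).as_matrix()
    V=[]
    for c in('side','scene'):
        f=grab(c,f'{c}_{fn}.png' if fn else None);d=outline_of('cup',c)
        print(c,[round(a['score'],2) for a in d],o['grip_width'],o['contact_force'])
        if d and d[0]['score']>.3:V.append((f,fill(d[0]['region'])))
        if mat and outline_of('mat',c):
            gm=fill(outline_of('mat',c)[0]['region'])
            P=np.array([ray(f,a/2-.25,b/2-.25,.003)[:2] for a,b in max(cv2.findContours(gm,0,1)[0],key=len)[:,0]])
            print('mat',P.min(0),P.max(0),least_squares(lambda q:np.hypot(*(P-q).T)-.06,P.mean(0),loss='soft_l1',f_scale=.002).x)
    Rc0=R@RT.T;pc0=p-Rc0@G
    def m(f,q):
        Rc=Rc0@Rn.from_rotvec(q[3:]).as_matrix();mm=np.zeros((768,1024),np.uint8)
        for P in M['cup']:
            k=np.array([proj(f,Rc@a+pc0+q[:3]) for a in P])*2+.5
            cv2.fillConvexPoly(mm,cv2.convexHull(np.round(k*16).astype(np.int32)),1,shift=4)
        return mm
    if V:
        cost=lambda q:-sum((m(f,q)&g).sum()/(m(f,q)|g).sum() for f,g in V)/len(V)
        b=minimize(cost,np.zeros(6),method='Nelder-Mead',options=dict(initial_simplex=np.r_[np.zeros((1,6)),np.diag([.006]*3+[.1]*3)],maxiter=500))
        print('cup dev',cost(np.zeros(6)),b.fun,b.x)
    print('cup nominal',pc0,Rc0[:,2])
    return pc0,Rc0
E
python3 - <<'E'
from held import *
pc,Rc=held('5',True)
for c in('side','scene'):
    a=cv2.imread(f'pics/{c}_5.png');cv2.imwrite(f'pics/f_{c}.png',cv2.resize(a,(400,300)))
cv2.imwrite('pics/f.png',np.hstack([cv2.imread(f'pics/f_{c}.png') for c in('side','scene')]))
E
```

```text
side [] 0.009960681292204888 [-1.023  1.055 -2.806]
mat [0.493 0.198] [0.612 0.317] [0.552 0.258]
scene [0.92, 0.22] 0.009960681292204888 [-1.023  1.055 -2.806]
mat [0.495 0.202] [0.615 0.32 ] [0.556 0.26 ]
cup dev -0.7858913250714966 -0.8075354437754904 [ 0.003 -0.    -0.003  0.025 -0.042  0.068]
cup nominal [0.556 0.253 0.202] [0.001 0.001 1.   ]
```

View pics/f.png

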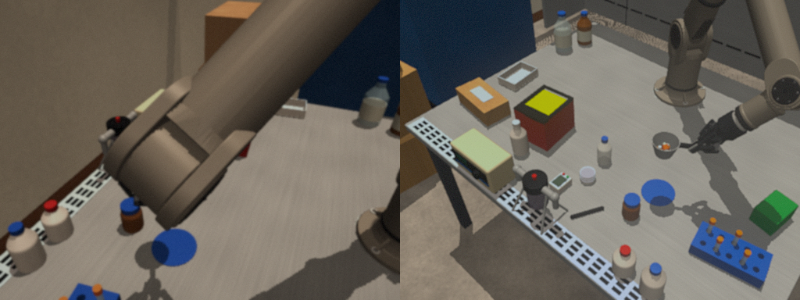

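The scene view shows the cup lifted level with the plugs inside, and the mat at (658,193), giving its centre as (.554,.259). Next I search for a pour pose that clears the frame and the gripper.

```bash
cat > pour.py <<'E'
from plan import *
from fit import circ,box
cupP=np.r_[circ(.028,0,48),circ(.044,.055,48),circ(.036,.0275,48)]
hanP=np.array([[x,y,z] for x in np.linspace(-.113,-.044,8) for y in(-.006,.006) for z in(.038,.052)])
g=lambda a:np.linspace(-a,a,5)
fin=np.array([[x,y,z] for x in g(.011) for y in g(.022) for z in np.linspace(-.059,.016,6)])   # TCP frame
bod=np.array([[x,y,z] for x in g(.043) for y in g(.043) for z in np.linspace(-.25,-.059,9)])
gP=np.r_[fin,bod]@RT.T+G
def Rcup(t,b,phi=0):
    ta=t-np.pi/2;u=np.array([0,np.cos(ta),-np.sin(ta)]);h=np.array([-np.cos(b),np.sin(b)*np.sin(ta),np.sin(b)*np.cos(ta)])
    R=np.c_[-h,np.cross(u,-h),u];return yawR(phi)@R
def pose(t,b,rim,phi=0):   # rim: lowest rim point in port frame
    R=Rcup(t,b,phi);q=circ(.044,.055,360)@R.T;k=q[q[:,2].argmin()];return np.array(rim)-k,R
def check(t,b,rim,phi=0):
    p,R=pose(t,b,rim,phi);C=cupP@R.T+p;H=hanP@R.T+p;Gp=gP@R.T+p
    ins=C[(C[:,2]<-.008)];th=max([0]+[np.arctan2(-.008-c[2],c[0]+.061) for c in ins])
    low=C[C[:,2]<.003];fm=.063-np.abs(low[:,:2]).max() if len(low) else 1
    return th,fm,H[:,2].min(),Gp[:,2].min(),(R@RT)[:,2]
def world(t,b,rim,phi=0):
    p,R=pose(t,b,rim,phi);B=yawR(BY);return tool(BP+B@p,B@R)
E
python3 - <<'E'
from pour import *
best=[]
for t in np.radians([105,110]):
 for b in np.radians([40,50,60,70,80]):
  for phi in np.radians([-20,0,20,40]):
   for x in(.0,.01,.02,.03):
    for y in(-.02,-.01,0,.01):
     for d in(.06,.07,.08,.09):
      th,fm,hz,gz,tz=check(t,b,(x,y,-d),phi)
      if th>.75 and fm>.006: best.append((min(hz,.02)+min(gz,.02)+.01*min(th,.95)+min(fm,.012),np.degrees([t,b,phi]),(x,y,d),th,fm,hz,gz,tz))
best.sort(key=lambda a:-a[0])
for a in best[:200:16]: print(*a)
p,R=world(np.radians(110),np.radians(60),(.01,-.01,-.07));print(p,R)
E
```

```text
0.061451412162630836 [110.  80.  20.] (0.0, 0, 0.06) 0.945141216263083 0.015454568824577714 0.022111809727083966 0.037223799068218585 [ 0.425 -0.842 -0.333]
0.06074083747714468 [110.  80. -20.] (0.0, 0, 0.06) 0.874083747714467 0.015434867410415498 0.022111809727083966 0.037223799068218585 [-0.215 -0.918 -0.333]
0.059719699367177706 [105.  70.  20.] (0.01, 0, 0.06) 0.7719699367177707 0.012028565583131576 0.02123262528710665 0.03450544995888301 [ 0.513 -0.767 -0.385]
0.05690653916404734 [105.  60.  20.] (0.01, 0, 0.06) 0.772040578642444 0.012036022603959931 0.017186133377622898 0.021555972491016616 [ 0.604 -0.721 -0.339]
0.05562586060787211 [105.  80.  20.] (0.0, 0.01, 0.07) 1.0542237539071524 0.01757645587538932 0.014125860607872104 0.035410760176953056 [ 0.414 -0.811 -0.413]
0.05361180972708396 [110.  80.  20.] (0.0, 0.01, 0.07) 1.0763369028878564 0.016215245708193757 0.012111809727083957 0.027223799068218577 [ 0.425 -0.842 -0.333]
0.05083169552200682 [110.  60.  20.] (0.0, 0, 0.06) 0.945426533612609 0.015440179185780056 0.015360555861571678 0.014016874324309052 [ 0.613 -0.745 -0.261
[... 356 characters left out ...]
0.] (0.01, 0, 0.07) 0.9034901384089855 0.009041878250398275 0.009297150664114847 0.016614661947751064 [ 0.22  -0.926 -0.306]
0.04083560879530254 [110.  80.  20.] (0.0, 0.01, 0.08) 1.1757063899221867 0.016215245708193757 0.0021118097270839617 0.01722379906821858 [ 0.425 -0.842 -0.333]
0.040242105868639494 [105.  60.  20.] (0.0, 0.01, 0.07) 1.0524918671480037 0.017603919653629063 0.007186133377622889 0.011555972491016607 [ 0.604 -0.721 -0.339]
0.037238075245989655 [105.  70.  20.] (0.01, 0, 0.08) 0.9901651946776552 0.012028565583131576 0.001232625287106645 0.014505449958883004 [ 0.513 -0.767 -0.385]
[ 0.537 -0.255  0.195] [[-0.342 -0.844  0.414]
 [-0.415 -0.26  -0.872]
 [ 0.843 -0.47  -0.261]]
```

Run:
```python
from pour import *
t,b,phi=np.radians([108,70,8])
for rim in [(0,0,-.06),(.003,0,-.062),(.003,.003,-.066)]: print(rim,check(t,b,rim,phi))
Rf=Rcup(t,b,phi)
for psi in np.radians([-40,-20,0,20,40]):
    dv=Rn.from_matrix(yawR(psi).T@Rf).as_rotvec()
    U=[(yawR(psi)@Rn.from_rotvec(dv*k).as_matrix())[:,2] for k in(.2,.4,.6,.8)]
    print(np.degrees([psi,np.linalg.norm(dv)]),[np.round([np.degrees(np.arccos(u[2])),np.degrees(np.arctan2(u[1],u[0]))]) for u in U])
p1,R1=tool(BP+[0,0,.055],yawR(BY))
p0,R0_=cmd();dv=Rn.from_matrix(R0_.T@R1).as_rotvec()
mv((p0+p1)/2,R0_@Rn.from_rotvec(dv/2).as_matrix(),[.03,.1,.22,.36,.52,.68,.84,1])
mv(p1,R1,[.16,.32,.48,.64,.78,.9,.97,1])
```

```text
(0, 0, -0.06) (np.float64(0.9485288110775473), np.float64(0.01525300671072334), np.float64(0.020144689557795095), np.float64(0.029853560419731532), array([ 0.345, -0.876, -0.338]))
(0.003, 0, -0.062) (np.float64(0.9205255318280202), np.float64(0.01525300671072334), np.float64(0.018144689557795093), np.float64(0.02785356041973153), array([ 0.345, -0.876, -0.338]))
(0.003, 0.003, -0.066) (np.float64(0.9703015045859391), np.float64(0.018253006710723343), np.float64(0.01414468955779509), np.float64(0.023853560419731527), array([ 0.345, -0.876, -0.338]))
[-40.    144.756] [array([25., 47.]), array([49., 55.]), array([71., 66.]), array([92., 79.])]
[-20.    134.635] [array([24., 56.]), array([47., 63.]), array([69., 71.]), array([90., 82.])]
[  0.    125.639] [array([23., 64.]), array([45., 70.]), array([68., 77.]), array([89., 86.])]
[ 20.    118.127] [array([22., 73.]), array([44., 77.]), array([66., 82.]), array([88., 89.])]
[ 40.    112.474] [array([22., 82.]), array([44., 84.]), array([65., 88.]), array([87., 92.])]
offset [[-0.012, -0.01, 0.01], [-0.039, -0.033, 0.033], [-0.086, -0.072, 0.072], [-0.141, -0.118, 0.117], [-0.204, -0.17, 0.17], [-0.266, -0.222, 0.222], [-0.329, -0.274, 0.274], [-0.391, -0.326, 0.326]]
turn [[-0.007, 0.0, -0.009], [-0.025, 0.0, -0.029], [-0.054, 0.0, -0.065], [-0.089, 0.0, -0.106], [-0.128, 0.0, -0.153], [-0.168, 0.0, -0.2], [-0.207, 0.0, -0.247], [-0.247, 0.0, -0.294]]
dist 0.30252821101973926 deg 32.963022117516545
offset [[-0.031, -0.088, 0.025], [-0.062, -0.177, 0.051], [-0.093, -0.265, 0.076], [-0.123, -0.353, 0.102], [-0.15, -0.43, 0.124], [-0.173, -0.497, 0.143], [-0.187, -0.535, 0.154], [-0.193, -0.552, 0.159]]
turn [[-0.039, 0.0, -0.047], [-0.079, 0.0, -0.094], [-0.118, 0.0, -0.141], [-0.158, 0.0, -0.188], [-0.192, 0.0, -0.229], [-0.222, 0.0, -0.264], [-0.239, 0.0, -0.285], [-0.246, 0.0, -0.293]]
dist 0.30280123386279384 deg 32.924914809648996
```

Request:
carry_out(
  offset=[
    [-0.012,-0.01,0.01],
    [-0.039,-0.033,0.033],
    [-0.086,-0.072,0.072],
    [-0.141,-0.118,0.117],
    [-0.204,-0.17,0.17],
    [-0.266,-0.222,0.222],
    [-0.329,-0.274,0.274],
    [-0.391,-0.326,0.326],
  ],
  turn=[
    [-0.007,0.0,-0.009],
    [-0.025,0.0,-0.029],
    [-0.054,0.0,-0.065],
    [-0.089,0.0,-0.106],
    [-0.128,0.0,-0.153],
    [-0.168,0.0,-0.2],
    [-0.207,0.0,-0.247],
    [-0.247,0.0,-0.294],
  ],
)

```text
clock: 12.5
tcp_pos: [0.4994, 0.0226, 0.245]
orientation: [0.566, 2.388, -0.207]
contact_force: [2.1, -0.4, -1.8]
grip_width: 0.0105
```

Request:
carry_out(
  offset=[
    [-0.031,-0.088,0.025],
    [-0.062,-0.177,0.051],
    [-0.093,-0.265,0.076],
    [-0.123,-0.353,0.102],
    [-0.15,-0.43,0.124],
    [-0.173,-0.497,0.143],
    [-0.187,-0.535,0.154],
    [-0.193,-0.552,0.159],
  ],
  turn=[
    [-0.039,0.0,-0.047],
    [-0.079,0.0,-0.094],
    [-0.118,0.0,-0.141],
    [-0.158,0.0,-0.188],
    [-0.192,0.0,-0.229],
    [-0.222,0.0,-0.264],
    [-0.239,0.0,-0.285],
    [-0.246,0.0,-0.293],
  ],
)

```text
clock: 13.3
tcp_pos: [0.494, -0.1512, 0.2675]
orientation: [0.055, 2.449, -0.045]
contact_force: [0.1, 0.1, -2.6]
grip_width: 0.0104
```

Run:
```python
from held import *
o=r.get_obs();print(o['joints'],o['tcp_pos'],cmd()[0],Rn.from_rotvec(o['orientation']).as_matrix()-cmd()[1])
held('6')
f=grab('side')
for d in look_for('flap','side')[:1]: print(w(f,d['xyz']))
```

```text
[-0.829 -0.251  0.977  2.412  0.612  0.213  1.177] [ 0.494 -0.151  0.267] [ 0.487 -0.278  0.246] [[-0.008  0.154 -0.003]
 [ 0.107  0.004 -0.113]
 [ 0.005 -0.018 -0.004]]
side [0.97, 0.5] 0.010392305655489275 [ 0.129  0.088 -2.575]
scene [0.79] 0.010392305655489275 [ 0.129  0.088 -2.575]
cup dev -0.7978880218313547 -0.8337590765760119 [ 0.002  0.001 -0.002  0.09  -0.038  0.047]
cup nominal [ 0.578 -0.156  0.226] [0.006 0.018 1.   ]
[ 0.56  -0.267  0.142]
```

The tool, pitched outward, ran into the near-reach limit (q4 and q6 at their limits). I'll fit the arm kinematics from the logged readings to choose a reachable pour.

```bash
cat > kin.py <<'E'
from h import *
import itertools
D=[([-.1081,.477,.0224,1.5554,-.0115,1.1093,-.0831],[.675,0,.2453],[-2.2215,-2.2214,0]),
([-.0863,.3404,-.0024,2.1998,.0014,.6039,-.0897],[.4512,-.0225,.0951],[-2.2203,-2.2203,.003]),
([-.4638,.4573,-.0827,1.7829,.0474,.9053,-.5687],[.5565,.2512,.1665],[2.2227,2.2198,-.0033]),
([-.4631,.3948,-.0851,1.7305,.0385,1.0182,-.5619],[.5567,.2528,.225],[-2.2214,-2.2214,.0004]),
([-.973,.508,-.005,1.688,.636,1.349,-.728],[.514,.327,.244],Rn.from_matrix(np.array([[-0.385,.865,.322],[.661,.502,-.558],[-.644,-.002,-.765]])).as_rotvec())]
o=r.get_obs();D.append((o['joints'],o['tcp_pos'],o['orientation']))
def chain(q,s):
    R=np.eye(3);o=[]
    for i in range(7):
        R=R@Rn.from_euler('zyzyzyz'[i],s[i]*q[i]).as_matrix();o.append(R)
    return o
res=[]
for s in itertools.product([1,-1],repeat=7):
    if s[1]<0: continue
    C=[chain(q,s)[-1].T@Rn.from_rotvec(v).as_matrix() for q,p,v in D]
    m=Rn.from_matrix(C).mean();res.append((max((m.inv()*Rn.from_matrix(c)).magnitude() for c in C),s,m))
res.sort(key=lambda a:a[0]);e,S,RTool=res[0]
E
python3 - <<'E'
from kin import *
np.set_printoptions(precision=3,suppress=True)
for a in res[:4]: print(a[0],a[1],a[2].as_rotvec())
for e,s,m in res[:2]:
    A=np.vstack([np.hstack([np.eye(3)]+chain(q,s)) for q,p,v in D]);b=np.concatenate([p for q,p,v in D])
    # prior: small offsets
    n=A.shape[1];L=1e-2
    x=np.linalg.lstsq(np.vstack([A,L*np.eye(n)]),np.r_[b,np.zeros(n)],rcond=None)[0]
    print(s,np.abs(A@x-b).max());print(x.reshape(-1,3))
print(D[-1])
E
```

```text
0.003063355762449295 (-1, 1, -1, 1, -1, 1, -1) [ 0.   -0.    1.57]
0.9786174422510757 (1, 1, 1, -1, 1, -1, -1) [-0.609 -0.755  0.685]
1.0453253152997843 (-1, 1, -1, 1, 1, 1, -1) [ 0.055 -0.208  1.324]
1.0662601526925568 (-1, 1, 1, -1, 1, -1, -1) [-0.588 -0.344  1.565]
(-1, 1, -1, 1, -1, 1, -1) 0.00031549254779564273
[[ 0.012  0.001  0.139]
 [ 0.006 -0.012  0.139]
 [ 0.013 -0.012  0.269]
 [-0.016 -0.018  0.269]
 [-0.005 -0.018  0.236]
 [ 0.006 -0.     0.236]
 [-0.002 -0.     0.15 ]
 [ 0.016 -0.004  0.15 ]]
(1, 1, 1, -1, 1, -1, -1) 0.013757331406838602
[[ 0.871  0.38  -0.063]
 [-0.505 -0.159 -0.063]
 [-0.267 -0.159  0.069]
 [ 0.449 -0.003  0.069]
 [ 0.672 -0.003  0.199]
 [-0.408 -0.029  0.199]
 [-0.737 -0.029 -0.118]
 [ 0.458 -0.085 -0.118]]
(array([-0.824, -0.246,  0.964,  2.411,  0.617,  0.212,  1.163]), array([ 0.495, -0.148,  0.268]), array([ 0.054,  2.447, -0.046]))
```

```bash
cat >> kin.py <<'E'
from scipy.optimize import least_squares
A_=np.vstack([np.hstack([np.eye(3)]+chain(q,S)) for q,p,v in D]);b_=np.concatenate([p for q,p,v in D]);n_=24
X=np.linalg.lstsq(np.vstack([A_,1e-2*np.eye(n_)]),np.r_[b_,np.zeros(n_)],rcond=None)[0].reshape(-1,3)
QL=np.array([-2.96,-.34,-1.41,.24,-1.37,.17,-2.96]);QH=np.array([2.96,2.1,1.46,2.44,4.51,1.92,2.96])
RTm=RTool.as_matrix()
def fk(q):
    C=chain(q,S);return X[0]+sum(c@x for c,x in zip(C,X[1:])),C[-1]@RTm
def ik(p,R,q0,wn=.02,qn=None):
    qn=q0 if qn is None else qn
    def f(q):
        a,B=fk(q);return np.r_[(a-p)*10,Rn.from_matrix(B.T@R).as_rotvec()*3,wn*(q-qn)]
    s=least_squares(f,np.clip(q0,QL+.02,QH-.02),bounds=(QL+.005,QH-.005),max_nfev=60)
    a,B=fk(s.x);return s.x,np.linalg.norm(a-p)+.3*np.linalg.norm(Rn.from_matrix(B.T@R).as_rotvec())
def marg(q): return np.minimum(q-QL,QH-q).min()
E
cat > srch.py <<'E'
from kin import *
from pour import *
rng=np.random.default_rng(0)
qF=np.array(D[4][0])
def goal(p,R,n=6):
    out=[]
    for k in range(n):
        q0=qF if k==0 else np.clip(qF+rng.normal(0,.8,7),QL,QH)
        q,e=ik(p,R,q0,.005,np.array([-.3,.5,0,1.6,.6,1.1,0]))
        if e<.006: out.append((marg(q),q))
    return max(out,key=lambda a:a[0]) if out else (-1,None)
if __name__=='__main__':
    for psi in (-110,-90,-60,-30):
        p,R=tool(BP+[0,0,.055],yawR(BY+np.radians(psi)));print('up',psi,*goal(p,R))
    for phi in (-60,-40,-20,0):
        for b in (50,70,90,110,130):
            rim=(.0,0,-.06);th,fm,hz,gz,tz=check(np.radians(108),np.radians(b),rim,np.radians(phi))
            m,q=goal(*world(np.radians(108),np.radians(b),rim,np.radians(phi)));print(phi,b,round(m,2),q,'th %.2f fm %.3f hz %.3f gz %.3f'%(th,fm,hz,gz),tz)
E
timeout 500 python3 srch.py
```

```text
up -110 0.7121105903395426 [-0.291  0.504  0.276  1.725  0.575  1.208 -0.566]
up -90 0.4855982652316315 [-0.252  0.345  0.145  1.954  0.788  1.02  -0.499]
up -60 0.18995849726371627 [-0.164  0.124  0.099  2.25   1.072  0.654 -0.288]
up -30 0.05505931883848225 [-1.215 -0.277  1.405  2.385  1.378  0.366  0.206]
-60 50 0.23 [-0.227  0.822  0.081  1.711  0.847  1.694  1.392] th 0.86 fm 0.014 hz 0.011 gz 0.003 [-0.556 -0.798 -0.232]
-60 70 0.08 [-0.034  0.817 -0.074  1.539  0.779  1.836  1.726] th 0.86 fm 0.014 hz 0.020 gz 0.030 [-0.683 -0.648 -0.338]
-60 90 0.1 [-0.177  0.921  0.357  1.35   0.484  1.82   2.27 ] th 0.86 fm 0.014 hz 0.025 gz 0.049 [-0.803 -0.464 -0.375]
-60 110 0.01 [-0.28   1.228  0.971  1.136  0.06   1.915  2.955] th 0.86 fm 0.014 hz 0.020 gz 0.030 [-0.903 -0.267 -0.338]
-60 130 -1 None th 0.86 fm 0.014 hz 0.011 gz 0.003 [-0.969 -0.083 -0.232]
-40 50 0.43 [-0.433  0.732  0.257  2.005  1.038  1.376  1.352] th 0.80 fm 0.014 hz 0.011 gz 0.003 [-0.25  -0.94  -0.232]
-40 70 0.33 [-0.151  0.695 -0.019  1.812  0.96   1.587  1.752] th 0.80 fm 0.014 hz 0.020 gz 0.030 [-0.42  -0.8
[... 831 characters left out ...]
 0.030 [-0.52  -0.785 -0.338]
-20 130 0.21 [-0.575  1.348  1.204  1.383  0.088  1.467 -2.755] th 0.88 fm 0.014 hz 0.011 gz 0.003 [-0.689 -0.686 -0.232]
0 50 -1 None th 0.94 fm 0.016 hz 0.011 gz 0.003 [ 0.413 -0.881 -0.232]
0 70 0.12 [-0.106  0.475 -0.106  2.324  1.596  1.247  1.586] th 0.94 fm 0.016 hz 0.020 gz 0.030 [ 0.22  -0.915 -0.338]
0 90 0.33 [-0.208  0.525  0.024  2.108  1.301  1.267  2.105] th 0.94 fm 0.016 hz 0.025 gz 0.049 [ 0.    -0.927 -0.375]
0 110 0.45 [-0.165  0.651 -0.006  1.875  1.133  1.459  2.51 ] th 0.94 fm 0.016 hz 0.020 gz 0.030 [-0.22  -0.915 -0.338]
0 130 0.19 [-0.788  1.342  1.267  1.66   0.116  1.06  -2.697] th 0.94 fm 0.016 hz 0.011 gz 0.003 [-0.413 -0.881 -0.232]
```

Run:
```python
from pour import *
from kin import *
o=r.get_obs();p=np.array(o['tcp_pos']);R=Rn.from_rotvec(o['orientation']).as_matrix()
json.dump(dict(p=p.tolist(),R=R.tolist()),open('cmd.json','w'))
p1,R1=tool(np.array([.575,-.16,.24]),yawR(np.radians(-75)))
print(p,p1,Rn.from_matrix(R1).as_rotvec())
mv(p1,R1,[.03,.08,.15,.23,.31,.39,.47,.55],save=False)
mv(p1,R1,[.63,.71,.79,.87,.93,.98,1,1],save=False)
q=o['joints']
for s in np.linspace(.1,1,10):
    dv=Rn.from_matrix(R.T@R1).as_rotvec();q,e=ik(p+s*(p1-p),R@Rn.from_rotvec(dv*s).as_matrix(),q);print(round(s,1),e,q)
```

```text
[ 0.495 -0.148  0.268] [ 0.553 -0.078  0.281] [ 1.541  2.008 -0.561]
offset [[-0.003, 0.004, 0.001], [-0.008, 0.012, 0.004], [-0.015, 0.022, 0.007], [-0.023, 0.034, 0.011], [-0.031, 0.045, 0.015], [-0.04, 0.057, 0.018], [-0.048, 0.069, 0.022], [-0.056, 0.08, 0.026]]
turn [[0.016, 0.0, 0.02], [0.042, 0.0, 0.052], [0.079, 0.001, 0.098], [0.122, 0.001, 0.15], [0.164, 0.002, 0.202], [0.206, 0.002, 0.254], [0.249, 0.003, 0.306], [0.291, 0.003, 0.358]]
dist 0.09185073779944743 deg 72.09313064879458
offset [[-0.064, 0.092, 0.03], [-0.072, 0.104, 0.033], [-0.08, 0.115, 0.037], [-0.088, 0.127, 0.041], [-0.094, 0.136, 0.044], [-0.099, 0.143, 0.046], [-0.101, 0.146, 0.047], [-0.101, 0.146, 0.047]]
turn [[0.333, 0.004, 0.41], [0.376, 0.004, 0.462], [0.418, 0.005, 0.514], [0.46, 0.005, 0.566], [0.492, 0.005, 0.605], [0.519, 0.006, 0.638], [0.529, 0.006, 0.651], [0.529, 0.006, 0.651]]
dist 0.09185073779944743 deg 72.09313064879458
0.1 9.346684048723708e-05 [-0.654 -0.169  0.724  2.413  0.841  0.231  0.739]
0.2 5.601054203549377e-05 [-0.632 -0.134  0.615  2.402  1.036  0.325  0.365]
0.3 2.0621614855437165e-05 [-0.657 -0.096  0.563  2.379  1.088  0.431  0.145]
0.4 9.144608682139128e-06 [-0.689 -0.051  0.533  2.344  1.074  0.532 -0.001]
0.5 5.260340969116723e-06 [-0.718  0.     0.517  2.301  1.029  0.625 -0.107]
0.6 3.976300046031092e-06 [-0.741  0.055  0.509  2.249  0.968  0.71  -0.189]
0.7 3.6599272642485763e-06 [-0.757  0.112  0.508  2.192  0.898  0.789 -0.254]
0.8 3.6466622409224625e-06 [-0.765  0.17   0.509  2.129  0.824  0.865 -0.307]
0.9 3.698047348298931e-06 [-0.766  0.228  0.513  2.062  0.748  0.939 -0.354]
1.0 3.7466587030234237e-06 [-0.761  0.285  0.519  1.992  0.673  1.013 -0.396]
```

Recoverable. First I send one row, to learn which pose offsets are taken from, then the rest.

Request:
carry_out(
  offset=[
    [-0.003,0.004,0.001],
    [-0.008,0.012,0.004],
    [-0.015,0.022,0.007],
    [-0.023,0.034,0.011],
    [-0.031,0.045,0.015],
    [-0.04,0.057,0.018],
    [-0.048,0.069,0.022],
    [-0.056,0.08,0.026],
  ],
  turn=[
    [0.016,0.0,0.02],
    [0.042,0.0,0.052],
    [0.079,0.001,0.098],
    [0.122,0.001,0.15],
    [0.164,0.002,0.202],
    [0.206,0.002,0.254],
    [0.249,0.003,0.306],
    [0.291,0.003,0.358],
  ],
)

```text
clock: 14.4
tcp_pos: [0.5281, -0.1089, 0.275]
orientation: [0.897, 2.303, -0.338]
contact_force: [-0.4, -0.3, -2.6]
grip_width: 0.0103
```

Run:
```python
from pour import *
grab('side');o=r.get_obs();p=np.array(o['tcp_pos']);R=Rn.from_rotvec(o['orientation']).as_matrix()
Rc=R@RT.T;print(o['joints'],p,'cup',p-Rc@G,Rc[:,2],'yaw',np.degrees(np.arctan2(Rc[1,0],Rc[0,0])))
p0,R0_=cmd();print('expected',p0+R0_@np.array([-0.056,.08,.026])*.5)
```

```text
[-0.443  0.039  0.204  2.26   1.004  0.685 -0.17 ] [ 0.53  -0.106  0.275] cup [ 0.593 -0.164  0.235] [0.002 0.006 1.   ] yaw -42.73370899315048
expected [ 0.527 -0.11   0.275]
```

Run:
```python
from srch import *
q0=r.get_obs()['joints']
B=yawR(BY)
for psi in(-110,-90,-70):
  for b in (80,95):
    Ra=yawR(np.radians(psi));Rf=Rcup(*np.radians([108,b,-20]));dv=Rn.from_matrix(Ra.T@Rf).as_rotvec()
    p,R=tool(BP+[0,0,.06],B@Ra);q,e=ik(p,R,q0);print('psi',psi,b,'deg',np.degrees(np.linalg.norm(dv)),e,q)
    for s in np.linspace(0.1,1,10):
        Rc=Ra@Rn.from_rotvec(dv*s).as_matrix();C=cupP@Rc.T;k=circ(.044,.055,90)@Rc.T;k=k[k[:,2].argmin()]
        rim=np.array([0,0,.03-.09*max(0,(s-.75)/.25)]);pc=BP+B@(rim-k)
        if s<.75: pc[2]+=max(0,.165-(pc+C@B.T)[:,2].min())
        p,R=tool(pc,B@Rc);q,e=ik(p,R,q);u=Rc[:,2]
        print('%.1f tilt %.0f az %.0f e %.4f m %.2f zmin %.3f gz %.3f'%(s,np.degrees(np.arccos(u[2])),np.degrees(np.arctan2(u[1],u[0])),e,marg(q),(pc+C@B.T)[:,2].min(),(pc+gP@(B@Rc).T)[:,2].min()),q,R[:,2])
```

```text
psi -110 80 deg 174.12703429388944 2.6964977193296104e-05 [-0.309  0.508  0.331  1.72   0.558  1.189 -0.527]
0.1 tilt 14 az -10 e 0.0000 m 0.58 zmin 0.165 gz 0.188 [-0.306  0.503  0.274  1.863  0.585  1.177 -0.357] [-0.228 -0.629 -0.743]
0.2 tilt 28 az -5 e 0.0000 m 0.57 zmin 0.165 gz 0.191 [-0.283  0.508  0.232  1.874  0.604  1.251 -0.097] [-0.291 -0.647 -0.705]
0.3 tilt 42 az 1 e 0.0000 m 0.55 zmin 0.165 gz 0.196 [-0.264  0.514  0.195  1.889  0.639  1.318  0.158] [-0.339 -0.677 -0.653]
0.4 tilt 55 az 7 e 0.0000 m 0.53 zmin 0.165 gz 0.203 [-0.251  0.519  0.162  1.907  0.686  1.377  0.409] [-0.366 -0.716 -0.594]
0.5 tilt 68 az 14 e 0.0000 m 0.48 zmin 0.174 gz 0.220 [-0.24   0.508  0.134  1.923  0.746  1.437  0.675] [-0.372 -0.761 -0.532]
0.6 tilt 80 az 22 e 0.0000 m 0.43 zmin 0.180 gz 0.236 [-0.23   0.489  0.11   1.938  0.817  1.486  0.953] [-0.354 -0.806 -0.474]
0.7 tilt 90 az 32 e 0.0000 m 0.41 zmin 0.180 gz 0.251 [-0.217  0.467  0.09   1.951  0.896  1.515  1.241] [-0.316 -0.849 -0.424]
0.8 tilt 99 az 43 e 0.0000 m 0.42 zmin 0.162 gz 0.241 [-0.203  0.467  0.068  1.976  0.977  1.502
[... 6536 characters left out ...]
 0.227  2.011  0.658  1.182  1.286] [-0.207 -0.606 -0.768]
0.6 tilt 75 az 30 e 0.0000 m 0.50 zmin 0.180 gz 0.258 [-0.179  0.313  0.213  1.944  0.691  1.302  1.54 ] [-0.276 -0.655 -0.704]
0.7 tilt 86 az 38 e 0.0000 m 0.52 zmin 0.180 gz 0.271 [-0.181  0.36   0.199  1.886  0.745  1.4    1.783] [-0.319 -0.712 -0.626]
0.8 tilt 95 az 47 e 0.0000 m 0.47 zmin 0.162 gz 0.263 [-0.184  0.429  0.182  1.855  0.816  1.45   1.991] [-0.335 -0.772 -0.54 ]
0.9 tilt 103 az 58 e 0.0000 m 0.46 zmin 0.126 gz 0.234 [-0.191  0.516  0.16   1.852  0.896  1.459  2.16 ] [-0.321 -0.831 -0.453]
1.0 tilt 108 az 70 e 0.0000 m 0.46 zmin 0.090 gz 0.195 [-0.2    0.602  0.139  1.856  0.982  1.456  2.321] [-0.279 -0.885 -0.372]
```

```bash
cat >> plan.py <<'E'
def seq(T,tag=''):
    for i in range(0,len(T),8):
        p0,Ra=cmd();off=[];tn=[]
        for p,R in T[i:i+8]:
            off.append([round(float(a),3) for a in Ra.T@(p-p0)/.5]);tn.append([round(float(a),3) for a in Rn.from_matrix(Ra.T@R).as_rotvec()/1.5])
        print(tag,i//8);print(' "offset":',off);print(' "turn":',tn)
        json.dump(dict(p=(p0+Ra@np.array(off[-1])*.5).tolist(),R=(Ra@Rn.from_rotvec(np.array(tn[-1])*1.5).as_matrix()).tolist()),open('cmd.json','w'))
def setcmd():
    o=r.get_obs();json.dump(dict(p=list(map(float,o['tcp_pos'])),R=Rn.from_rotvec(o['orientation']).as_matrix().tolist()),open('cmd.json','w'))
def lerp(a,b,fr):
    dv=Rn.from_matrix(a[1].T@b[1]).as_rotvec();return [(a[0]+f*(b[0]-a[0]),a[1]@Rn.from_rotvec(dv*f).as_matrix()) for f in fr]
E
cat > go.py <<'E'
from srch import *
B=yawR(BY);PSI=np.radians(-70);Ra=yawR(PSI);Rf=Rcup(*np.radians([108,88,-28]));dv=Rn.from_matrix(Ra.T@Rf).as_rotvec()
def wp(s,rim):
    Rc=Ra@Rn.from_rotvec(dv*s).as_matrix();k=circ(.044,.055,180)@Rc.T;k=k[k[:,2].argmin()];return np.array(rim)-k,Rc
def rep(pc,Rc):
    C=cupP@Rc.T+pc;Gp=gP@Rc.T+pc;H=hanP@Rc.T+pc
    ins=C[C[:,2]<-.008];th=0;lev=0
    if len(ins):
        a=np.arctan2(-.008-ins[:,2],ins[:,0]+.061);j=a.argmax();th=a[j];lev=ins[j,0]+.061
    low=C[C[:,2]<.006];fm=.063-np.abs(low[:,:2]).max() if len(low) else 9
    u=Rc[:,2];return 'tilt %.0f az %.0f th %.2f lever %.3f frame %.3f zmin %.3f hz %.3f gz %.3f'%(np.degrees(np.arccos(u[2])),np.degrees(np.arctan2(u[1],u[0])),th,lev,fm,C[:,2].min(),H[:,2].min(),Gp[:,2].min())
def W(pc,Rc): return tool(BP+B@pc,B@Rc)
E
python3 - <<'E'
from go import *
print(np.degrees(np.linalg.norm(dv)))
setcmd()
up=W(np.array([0,0,.055]),Ra)
seq(lerp(cmd(),up,[.05,.2,.4,.6,.8,.92,1,1]),'A')
S=np.array([0,.15,.3,.45,.6,.7,.8,.9,1]);
rx=[.0,.0,.0,.015,.018,.018,.014,.006,.003];ry=[0,0,0,0,0,.0,0,0,0];rz=[.11,.085,.062,.04,.012,-.02,-.045,-.058,-.062]
T=[]
q=r.get_obs()['joints']
for s in np.linspace(0,1,33)[1:]:
    pc,Rc=wp(s,[np.interp(s,S,a) for a in(rx,ry,rz)]);T.append(W(pc,Rc));q,e=ik(*T[-1],q);print('%.2f'%s,rep(pc,Rc),'e %.4f m %.2f'%(e,marg(q)))
json.dump([(p.tolist(),R.tolist()) for p,R in T],open('T.json','w'))
E
```

```text
151.23325592113042
A 0
 "offset": [[-0.003, -0.006, 0.006], [-0.011, -0.024, 0.025], [-0.022, -0.048, 0.05], [-0.033, -0.073, 0.075], [-0.044, -0.097, 0.099], [-0.051, -0.111, 0.114], [-0.055, -0.121, 0.124], [-0.055, -0.121, 0.124]]
 "turn": [[0.008, 0.0, 0.01], [0.031, 0.0, 0.038], [0.063, 0.001, 0.077], [0.094, 0.001, 0.115], [0.125, 0.002, 0.154], [0.144, 0.002, 0.177], [0.156, 0.002, 0.192], [0.156, 0.002, 0.192]]
0.03 tilt 4 az -2 th 0.00 lever 0.000 frame 9.000 zmin 0.051 hz 0.092 gz 0.076 e 0.0000 m 0.20
0.06 tilt 8 az -0 th 0.00 lever 0.000 frame 9.000 zmin 0.047 hz 0.091 gz 0.075 e 0.0000 m 0.21
0.09 tilt 12 az 1 th 0.00 lever 0.000 frame 9.000 zmin 0.044 hz 0.090 gz 0.075 e 0.0000 m 0.22
0.12 tilt 16 az 2 th 0.00 lever 0.000 frame 9.000 zmin 0.041 hz 0.089 gz 0.075 e 0.0000 m 0.23
0.16 tilt 20 az 4 th 0.00 lever 0.000 frame 9.000 zmin 0.038 hz 0.088 gz 0.075 e 0.0000 m 0.24
0.19 tilt 24 az 5 th 0.00 lever 0.000 frame 9.000 zmin 0.035 hz 0.088 gz 0.076 e 0.0000 m 0.25
0.22 tilt 28 az 6 th 0.00 lever 0.000 frame 9.000 zmin 0.033 hz 0.088 gz 0.077 e 0.0000 m 0.27
0.25 tilt 31
[... 1702 characters left out ...]
 e 0.0000 m 0.55
0.81 tilt 94 az 42 th 0.54 lever 0.027 frame 0.007 zmin -0.047 hz 0.036 gz 0.052 e 0.0000 m 0.53
0.84 tilt 97 az 45 th 0.59 lever 0.025 frame 0.009 zmin -0.051 hz 0.033 gz 0.050 e 0.0000 m 0.51
0.88 tilt 100 az 48 th 0.65 lever 0.054 frame 0.009 zmin -0.055 hz 0.029 gz 0.049 e 0.0000 m 0.50
0.91 tilt 102 az 51 th 0.73 lever 0.049 frame 0.010 zmin -0.058 hz 0.026 gz 0.047 e 0.0000 m 0.48
0.94 tilt 104 az 55 th 0.75 lever 0.047 frame 0.011 zmin -0.059 hz 0.025 gz 0.048 e 0.0000 m 0.47
0.97 tilt 106 az 58 th 0.79 lever 0.043 frame 0.012 zmin -0.061 hz 0.024 gz 0.047 e 0.0000 m 0.45
1.00 tilt 108 az 62 th 0.83 lever 0.039 frame 0.014 zmin -0.062 hz 0.022 gz 0.046 e 0.0000 m 0.44
```

Request:
carry_out(
  offset=[
    [-0.003,-0.006,0.006],
    [-0.011,-0.024,0.025],
    [-0.022,-0.048,0.05],
    [-0.033,-0.073,0.075],
    [-0.044,-0.097,0.099],
    [-0.051,-0.111,0.114],
    [-0.055,-0.121,0.124],
    [-0.055,-0.121,0.124],
  ],
  turn=[
    [0.008,0.0,0.01],
    [0.031,0.0,0.038],
    [0.063,0.001,0.077],
    [0.094,0.001,0.115],
    [0.125,0.002,0.154],
    [0.144,0.002,0.177],
    [0.156,0.002,0.192],
    [0.156,0.002,0.192],
  ],
)

```text
clock: 15.25
tcp_pos: [0.5312, -0.1978, 0.2463]
orientation: [1.326, 2.127, -0.486]
contact_force: [0.4, 0.5, -1.9]
grip_width: 0.01
```

Run:
```python
from held import *
held('7')
f=cv2.imread('pics/scene_7.png');g=cv2.imread('pics/side_7.png');wimg=grab('wrist','w7.png')
o=r.get_obs();print(o['joints'],o['tcp_pos'],cmd()[0])
for c,n in(('scene','scene_7'),):
    pass
fs=imaging.grab_frame('side');d=look_for('flap','side');print([ (round(a['score'],2),w(fs,a['xyz'])) for a in d[:2]])
d=outline_of('flap','scene')
cv2.imwrite('pics/g.png',np.hstack([cv2.resize(g,(400,300)),cv2.resize(f,(400,300))]))
T=[(np.array(p),np.array(R)) for p,R in json.load(open('T.json'))]
seq(T,'B')
```

```text
side [0.66] 0.009985089417082897 [ 0.352  0.499 -1.896]
scene [0.59, 0.2] 0.009985089417082897 [ 0.352  0.499 -1.896]
cup dev -0.41184682530912836 -0.4508313374292756 [ 0.003  0.    -0.004  0.052 -0.002  0.014]
cup nominal [ 0.568 -0.274  0.205] [0.002 0.002 1.   ]
[-0.371  0.19   0.299  2.177  0.953  0.748 -0.34 ] [ 0.532 -0.196  0.247] [ 0.534 -0.192  0.246]
[(0.85, array([ 0.566, -0.27 ,  0.141]))]
B 0
 "offset": [[0.024, -0.091, -0.021], [0.023, -0.1, -0.021], [0.018, -0.109, -0.019], [0.015, -0.116, -0.019], [0.011, -0.122, -0.019], [0.004, -0.128, -0.017], [-0.002, -0.132, -0.017], [-0.008, -0.136, -0.017]]
 "turn": [[0.013, 0.018, -0.05], [0.026, 0.036, -0.1], [0.039, 0.054, -0.151], [0.052, 0.072, -0.201], [0.065, 0.09, -0.251], [0.078, 0.108, -0.302], [0.091, 0.126, -0.352], [0.104, 0.144, -0.402]]
B 1
 "offset": [[-0.004, -0.005, -0.0], [-0.013, -0.01, 0.001], [-0.024, -0.01, 0.001], [-0.036, -0.01, 0.001], [-0.048, -0.008, 0.001], [-0.063, -0.007, 0.002], [-0.074, -0.005, 0.004], [-0.083, -0.003, 0.007]]
 "turn": [[0.013, 0.018, -0.051], [0.026, 0.036, -0.101], [0.039, 0.0
[... 256 characters left out ...]
0.004, 0.017], [-0.073, 0.01, 0.025], [-0.086, 0.015, 0.032], [-0.098, 0.021, 0.038]]
 "turn": [[0.014, 0.018, -0.05], [0.027, 0.036, -0.101], [0.039, 0.054, -0.151], [0.052, 0.072, -0.201], [0.065, 0.09, -0.252], [0.078, 0.108, -0.302], [0.091, 0.125, -0.352], [0.104, 0.143, -0.403]]
B 3
 "offset": [[-0.013, 0.001, 0.003], [-0.026, -0.001, 0.005], [-0.034, -0.001, 0.004], [-0.044, -0.002, 0.004], [-0.053, -0.002, 0.003], [-0.062, -0.006, -0.001], [-0.07, -0.008, -0.005], [-0.079, -0.008, -0.008]]
 "turn": [[0.013, 0.018, -0.05], [0.026, 0.036, -0.1], [0.039, 0.054, -0.151], [0.052, 0.072, -0.201], [0.065, 0.09, -0.251], [0.078, 0.108, -0.302], [0.091, 0.126, -0.352], [0.103, 0.144, -0.402]]
```

View pics/g.png

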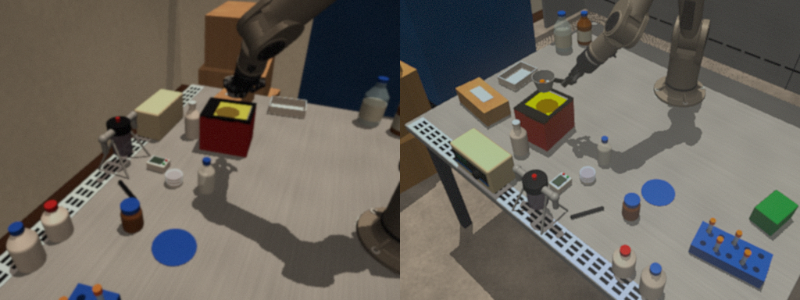

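The views show the cup over the port, upright. Resyncing the commanded pose (about 4 mm off) and smoothing the first rows.

Run:
```python
from go import *
setcmd()
S=np.array([0,.15,.3,.45,.6,.7,.8,.9,1])
rx=[.0,.0,.0,.015,.018,.018,.014,.006,.003];rz=[.11,.085,.062,.04,.012,-.02,-.045,-.058,-.062]
T=[]
for s in np.linspace(0,1,33)[1:]:
    pc,Rc=wp(s,[np.interp(s,S,rx),0,np.interp(s,S,rz)]);k=min(s/.5,1);k=k*k*(3-2*k);pc[:2]*=k;T.append(W(pc,Rc))
    if s<.7 and int(s*32)%4==0: print(rep(pc,Rc))
pc,Rc=wp(1,[.004,0,-.075]);print(rep(pc,Rc));E=W(pc,Rc);T+=lerp(T[-1],E,[.4,.8,1,1,1,1,1,1])
seq(T,'B')
```

```text
tilt 16 az 2 th 0.00 lever 0.000 frame 9.000 zmin 0.041 hz 0.089 gz 0.075
tilt 31 az 8 th 0.00 lever 0.000 frame 9.000 zmin 0.031 hz 0.088 gz 0.079
tilt 47 az 14 th 0.00 lever 0.000 frame 9.000 zmin 0.025 hz 0.088 gz 0.086
tilt 62 az 20 th 0.00 lever 0.000 frame 9.000 zmin 0.019 hz 0.086 gz 0.089
tilt 76 az 28 th 0.00 lever 0.000 frame 0.030 zmin 0.004 hz 0.073 gz 0.081
tilt 108 az 62 th 0.95 lever 0.040 frame 0.013 zmin -0.075 hz 0.009 gz 0.033
B 0
 "offset": [[0.003, 0.005, -0.001], [0.002, -0.0, -0.001], [-0.0, -0.007, -0.002], [-0.002, -0.016, -0.003], [-0.004, -0.026, -0.005], [-0.007, -0.037, -0.006], [-0.01, -0.05, -0.008], [-0.014, -0.063, -0.01]]
 "turn": [[0.014, 0.019, -0.048], [0.027, 0.037, -0.098], [0.04, 0.055, -0.148], [0.053, 0.073, -0.199], [0.065, 0.091, -0.249], [0.078, 0.109, -0.299], [0.091, 0.127, -0.35], [0.104, 0.145, -0.4]]
B 1
 "offset": [[0.005, -0.012, 0.0], [0.005, -0.025, 0.002], [0.004, -0.034, 0.003], [-0.001, -0.041, 0.004], [-0.007, -0.046, 0.005], [-0.019, -0.05, 0.007], [-0.027, -0.051, 0.01], [-0.036, -0.05, 0.013]]
 "turn": [[0.013, 0.018, -0.05
[... 669 characters left out ...]
-0.044, -0.003, 0.003], [-0.052, -0.002, 0.002], [-0.062, -0.006, -0.002], [-0.07, -0.008, -0.006], [-0.079, -0.008, -0.009]]
 "turn": [[0.013, 0.018, -0.05], [0.026, 0.036, -0.1], [0.039, 0.054, -0.15], [0.052, 0.072, -0.201], [0.065, 0.09, -0.251], [0.078, 0.108, -0.301], [0.091, 0.125, -0.352], [0.104, 0.143, -0.402]]
B 4
 "offset": [[-0.009, -0.001, 0.004], [-0.019, -0.001, 0.007], [-0.024, -0.001, 0.009], [-0.024, -0.001, 0.009], [-0.024, -0.001, 0.009], [-0.024, -0.001, 0.009], [-0.024, -0.001, 0.009], [-0.024, -0.001, 0.009]]
 "turn": [[-0.0, 0.0, -0.0], [-0.0, 0.0, -0.0], [-0.0, 0.0, -0.0], [-0.0, 0.0, -0.0], [-0.0, 0.0, -0.0], [-0.0, 0.0, -0.0], [-0.0, 0.0, -0.0], [-0.0, 0.0, -0.0]]
```

Request:
carry_out(
  offset=[
    [0.003,0.005,-0.001],
    [0.002,0,-0.001],
    [0,-0.007,-0.002],
    [-0.002,-0.016,-0.003],
    [-0.004,-0.026,-0.005],
    [-0.007,-0.037,-0.006],
    [-0.01,-0.05,-0.008],
    [-0.014,-0.063,-0.01],
  ],
  turn=[
    [0.014,0.019,-0.048],
    [0.027,0.037,-0.098],
    [0.04,0.055,-0.148],
    [0.053,0.073,-0.199],
    [0.065,0.091,-0.249],
    [0.078,0.109,-0.299],
    [0.091,0.127,-0.35],
    [0.104,0.145,-0.4],
  ],
)

```text
clock: 16.45
tcp_pos: [0.504, -0.2126, 0.2553]
orientation: [0.815, 2.721, -0.788]
contact_force: [0.3, 0.9, -2.7]
grip_width: 0.0104
```

Request:
carry_out(
  offset=[
    [0.005,-0.012,0.0],
    [0.005,-0.025,0.002],
    [0.004,-0.034,0.003],
    [-0.001,-0.041,0.004],
    [-0.007,-0.046,0.005],
    [-0.019,-0.05,0.007],
    [-0.027,-0.051,0.01],
    [-0.036,-0.05,0.013],
  ],
  turn=[
    [0.013,0.018,-0.05],
    [0.026,0.036,-0.101],
    [0.039,0.054,-0.151],
    [0.052,0.071,-0.201],
    [0.065,0.089,-0.252],
    [0.078,0.107,-0.302],
    [0.091,0.125,-0.352],
    [0.104,0.143,-0.403],
  ],
)

```text
clock: 17.25
tcp_pos: [0.5056, -0.2421, 0.2666]
orientation: [-0.069, -2.773, 0.948]
contact_force: [0.0, -0.2, -2.0]
grip_width: 0.0101
```

Run:
```python
from go import *
S=np.array([0,.15,.3,.45,.6]);pc,Rc=wp(.5,[np.interp(.5,S,[0,0,0,.015,.018]),0,np.interp(.5,S,[.11,.085,.062,.04,.012])]);p,R=W(pc,Rc)
grab('side','side_8.png');o=r.get_obs();print(o['joints'],o['tcp_pos'],p,np.abs(Rn.from_rotvec(o['orientation']).as_matrix()-R).max(),o['contact_force'])
f=grab('scene','scene_8.png')
cv2.imwrite('pics/i.png',np.hstack([cv2.resize(cv2.imread('pics/side_8.png')[60:260,180:447],(400,300)),cv2.resize(cv2.imread('pics/scene_8.png')[60:260,80:347],(400,300))]))
```

```text
[-0.166  0.372  0.191  1.86   0.621  1.234  1.239] [ 0.507 -0.242  0.266] [ 0.505 -0.241  0.267] 0.008134733710917552 [ 2.283 -0.028 -2.445]
```

View pics/i.png

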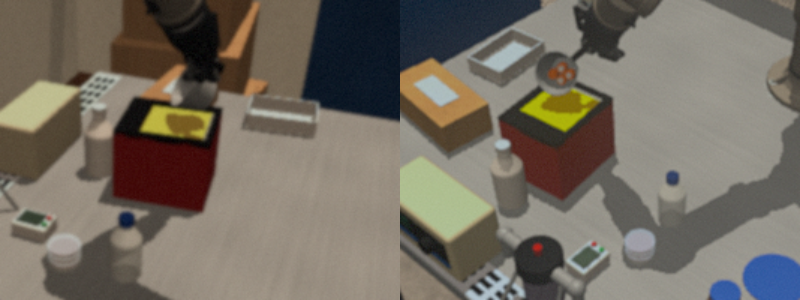

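The scene crop shows the cup tilted over the port with the plugs still inside at about (562,72), and the pose tracks within 2 mm. Continuing with the press and pour.

Request:
carry_out(
  offset=[
    [-0.01,-0.002,0.001],
    [-0.021,-0.004,0.002],
    [-0.033,-0.005,0.003],
    [-0.046,-0.002,0.009],
    [-0.059,0.004,0.017],
    [-0.073,0.01,0.025],
    [-0.086,0.015,0.032],
    [-0.098,0.021,0.039],
  ],
  turn=[
    [0.013,0.018,-0.05],
    [0.026,0.036,-0.1],
    [0.038,0.054,-0.151],
    [0.051,0.072,-0.201],
    [0.064,0.09,-0.251],
    [0.077,0.108,-0.302],
    [0.09,0.126,-0.352],
    [0.103,0.144,-0.403],
  ],
)

```text
clock: 18.15
tcp_pos: [0.5496, -0.251, 0.2365]
orientation: [0.612, -2.293, 0.912]
contact_force: [-0.4, -0.2, 1.1]
grip_width: 0.0107
```

Request:
carry_out(
  offset=[
    [-0.013,0.001,0.002],
    [-0.026,-0.001,0.004],
    [-0.034,-0.001,0.003],
    [-0.044,-0.003,0.003],
    [-0.052,-0.002,0.002],
    [-0.062,-0.006,-0.002],
    [-0.07,-0.008,-0.006],
    [-0.079,-0.008,-0.009],
  ],
  turn=[
    [0.013,0.018,-0.05],
    [0.026,0.036,-0.1],
    [0.039,0.054,-0.15],
    [0.052,0.072,-0.201],
    [0.065,0.09,-0.251],
    [0.078,0.108,-0.301],
    [0.091,0.125,-0.352],
    [0.104,0.143,-0.402],
  ],
)

```text
clock: 18.95
tcp_pos: [0.5828, -0.2424, 0.2149]
orientation: [1.135, -1.704, 0.809]
contact_force: [3.2, 0.1, -0.5]
grip_width: 0.0106
```

Request:
carry_out(
  offset=[
    [-0.009,-0.001,0.004],
    [-0.019,-0.001,0.007],
    [-0.024,-0.001,0.009],
    [-0.024,-0.001,0.009],
    [-0.024,-0.001,0.009],
    [-0.024,-0.001,0.009],
    [-0.024,-0.001,0.009],
    [-0.024,-0.001,0.009],
  ],
  turn=[
    [0,0,0],
    [0,0,0],
    [0,0,0],
    [0,0,0],
    [0,0,0],
    [0,0,0],
    [0,0,0],
    [0,0,0],
  ],
)

```text
clock: 19.75
tcp_pos: [0.5823, -0.2428, 0.2016]
orientation: [1.133, -1.704, 0.806]
contact_force: [0.9, 0.7, -1.3]
grip_width: 0.0099
```

Run:
```python
from go import *
pc,Rc=wp(1,[.004,0,-.075]);p,R=W(pc,Rc)
o=r.get_obs();print(o['joints'],o['tcp_pos'],p,np.abs(Rn.from_rotvec(o['orientation']).as_matrix()-R).max(),o['contact_force'],o['moment'],o['grip_width'])
for c in('side','scene','wrist'):
    f=grab(c,c+'_9.png')
    for n in('stray','plug0'):
        print(c,n,[(round(d['score'],2),w(f,d['xyz'])) for d in look_for(n,c)[:4]])
cv2.imwrite('pics/j.png',np.hstack([cv2.resize(cv2.imread('pics/scene_9.png')[60:210,130:330],(400,300)),cv2.resize(cv2.imread('pics/wrist_9.png'),(400,300))]))
```

```text
[-0.195  0.768  0.09   1.674  0.916  1.528  2.168] [ 0.582 -0.243  0.202] [ 0.582 -0.242  0.202] 0.0010059498171088033 [ 0.871  0.717 -1.274] [ 1.143 -0.81   0.44 ] 0.009897643935425875
side stray [(0.73, array([ 0.57 , -0.271,  0.145]))]
side plug0 [(0.52, array([ 0.568, -0.269,  0.141]))]
scene stray []
scene plug0 []
wrist stray []
wrist plug0 []
```

View pics/j.png

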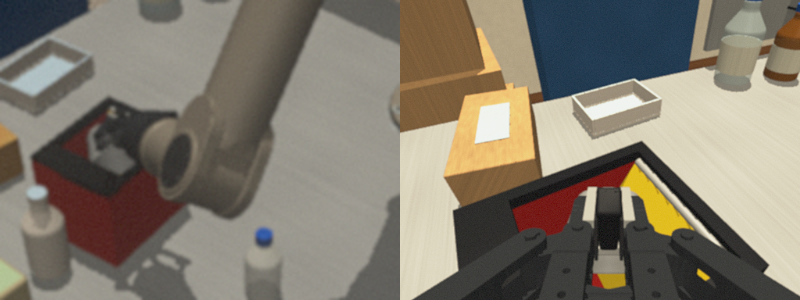

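```bash
python3 - <<'E'
import cv2,numpy as np
from h import *
a=cv2.imread('pics/side_9.png')
cv2.imwrite('pics/k.png',cv2.resize(a[95:215,230:390],(640,480),interpolation=cv2.INTER_CUBIC))
E
python3 - <<'E'
from go import *
q=r.get_obs()['joints']
for t,b,phi,rim in [(118,88,-28,(.004,0,-.072)),(125,88,-28,(.004,.0,-.07)),(125,95,-40,(.004,0,-.07)),(132,88,-28,(.004,.0,-.065))]:
    pc,Rc=pose(*np.radians([t,b]),rim,np.radians(phi));p,R=W(pc,Rc);qq,e=ik(p,R,q);print(t,rep(pc,Rc),e,marg(qq),qq)
E
```

```text
118 tilt 118 az 62 th 0.92 lever 0.041 frame 0.009 zmin -0.072 hz 0.007 gz 0.017 3.841201622361256e-06 0.27351313004737565 [-0.265  0.871  0.126  1.631  0.952  1.646  2.126]
125 tilt 125 az 62 th 0.90 lever 0.042 frame 0.007 zmin -0.070 hz 0.004 gz 0.004 6.401746206747221e-06 0.19650655703375008 [-0.306  0.948  0.153  1.599  0.973  1.723  2.106]
125 tilt 125 az 50 th 0.85 lever 0.049 frame 0.005 zmin -0.070 hz 0.003 gz 0.002 2.2824411586377766e-05 0.005000004584274853 [-0.224  1.067  0.197  1.318  0.814  1.915  2.306]
132 tilt 132 az 62 th 0.85 lever 0.042 frame 0.004 zmin -0.065 hz 0.002 gz -0.013 8.846792047450446e-06 0.12174965608642396 [-0.342  1.023  0.182  1.566  0.992  1.798  2.096]
```

View pics/k.png

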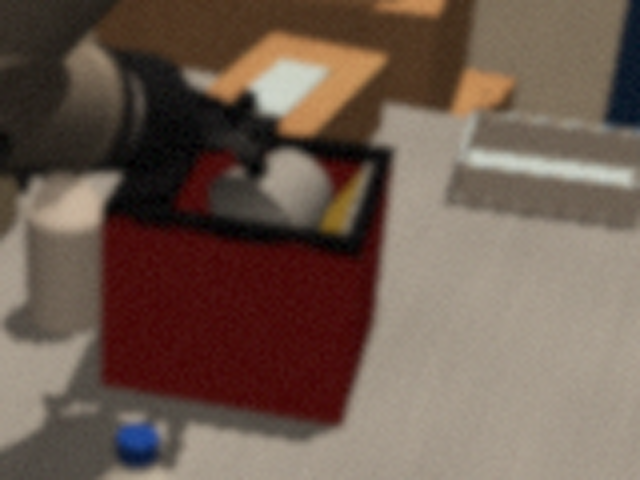

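Run:
```python
from go import *
setcmd();a=cmd()
P=lambda t,x,y,z:W(*pose(*np.radians([t,88]),(x,y,z),np.radians(-28)))
b=P(118,.004,.002,-.066)
T=lerp(a,b,[.4,.8,1])+[P(118,.004,.002,-.056),b,P(118,.004,.002,-.056),b,b]
c=P(112,.004,.002,-.02);d=P(110,.004,.002,.06)
T+=lerp(b,c,[.3,.6,1])+lerp(c,d,[.25,.5,.75,1,1])
for k in(P,): print(rep(*pose(*np.radians([112,88]),(.004,.002,-.02),np.radians(-28))))
seq(T,'C')
```

```text
tilt 112 az 62 th 0.19 lever 0.056 frame 0.021 zmin -0.020 hz 0.062 gz 0.080
C 0
 "offset": [[-0.005, 0.0, -0.019], [-0.01, 0.001, -0.037], [-0.013, 0.001, -0.046], [0.006, 0.001, -0.054], [-0.013, 0.001, -0.046], [0.006, 0.001, -0.054], [-0.013, 0.001, -0.046], [-0.013, 0.001, -0.046]]
 "turn": [[0.001, 0.047, -0.001], [0.003, 0.093, -0.002], [0.003, 0.116, -0.003], [0.003, 0.116, -0.003], [0.003, 0.116, -0.003], [0.003, 0.116, -0.003], [0.003, 0.116, -0.003], [0.003, 0.116, -0.003]]
C 1
 "offset": [[0.031, -0.001, 0.001], [0.062, -0.001, 0.002], [0.104, -0.002, 0.004], [0.144, -0.004, -0.003], [0.184, -0.005, -0.009], [0.224, -0.006, -0.015], [0.264, -0.007, -0.021], [0.264, -0.007, -0.021]]
 "turn": [[-0.0, -0.021, 0.001], [-0.001, -0.042, 0.001], [-0.001, -0.069, 0.002], [-0.002, -0.075, 0.002], [-0.002, -0.081, 0.002], [-0.002, -0.087, 0.002], [-0.002, -0.093, 0.002], [-0.002, -0.093, 0.002]]
```

Request:
carry_out(
  offset=[
    [-0.005,0.0,-0.019],
    [-0.01,0.001,-0.037],
    [-0.013,0.001,-0.046],
    [0.006,0.001,-0.054],
    [-0.013,0.001,-0.046],
    [0.006,0.001,-0.054],
    [-0.013,0.001,-0.046],
    [-0.013,0.001,-0.046],
  ],
  turn=[
    [0.001,0.047,-0.001],
    [0.003,0.093,-0.002],
    [0.003,0.116,-0.003],
    [0.003,0.116,-0.003],
    [0.003,0.116,-0.003],
    [0.003,0.116,-0.003],
    [0.003,0.116,-0.003],
    [0.003,0.116,-0.003],
  ],
)

```text
clock: 21.0
tcp_pos: [0.59, -0.221, 0.204]
orientation: [1.038, -1.556, 0.878]
contact_force: [3.2, 0.3, -1.1]
grip_width: 0.0104
```

Request:
carry_out(
  offset=[
    [0.031,-0.001,0.001],
    [0.062,-0.001,0.002],
    [0.104,-0.002,0.004],
    [0.144,-0.004,-0.003],
    [0.184,-0.005,-0.009],
    [0.224,-0.006,-0.015],
    [0.264,-0.007,-0.021],
    [0.264,-0.007,-0.021],
  ],
  turn=[
    [0,-0.021,0.001],
    [-0.001,-0.042,0.001],
    [-0.001,-0.069,0.002],
    [-0.002,-0.075,0.002],
    [-0.002,-0.081,0.002],
    [-0.002,-0.087,0.002],
    [-0.002,-0.093,0.002],
    [-0.002,-0.093,0.002],
  ],
)

```text
clock: 21.8
tcp_pos: [0.5833, -0.2373, 0.3381]
orientation: [1.112, -1.678, 0.822]
contact_force: [0.2, 0.6, -1.8]
grip_width: 0.0105
```

Run:
```python
from go import *
for c in('side','scene','wrist'):
    f=grab(c,c+'_10.png')
    for n in('stray','flap'): print(c,n,[(round(d['score'],2),w(f,d['xyz'])) for d in look_for(n,c)[:4]])
    hs=cv2.cvtColor(f['pixels'],cv2.COLOR_RGB2HSV)
    if c=='scene':
        pt=proj(f,BP+[0,0,.08]).astype(int);print(pt)
o=r.get_obs();print(o['joints'],o['tcp_pos'],cmd()[0],o['contact_force'],o['grip_width'])
a=cv2.imread('pics/scene_10.png');b=cv2.imread('pics/side_10.png')
cv2.imwrite('pics/l.png',np.hstack([cv2.resize(a[60:210,110:310],(400,300)),cv2.resize(b[70:220,210:410],(400,300))]))
```

```text
side stray []
side flap [(0.67, array([ 0.564, -0.272,  0.143])), (0.58, array([ 0.747, -0.009,  0.031])), (0.32, array([0.677, 0.248, 0.059]))]
scene stray []
scene flap [(0.96, array([ 0.572, -0.265,  0.14 ]))]
[185 105]
wrist stray []
wrist flap []
[-0.227  0.615  0.117  1.622  0.94   1.677  2.338] [ 0.584 -0.236  0.335] [ 0.584 -0.236  0.335] [-0.013  0.501 -1.572] 0.010638495820644758
```

View pics/l.png

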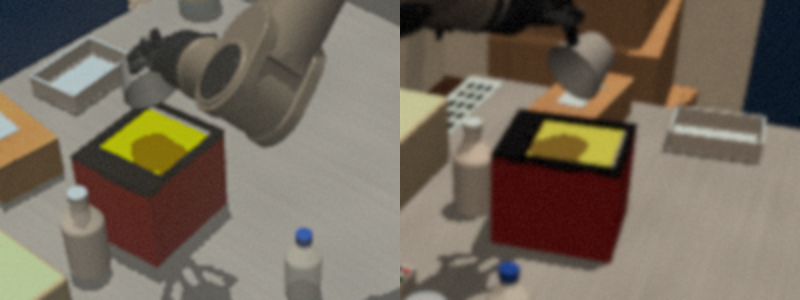

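The pictures show the flap shut and bare, the cup is clear of it, and the load of 1.57 N equals the empty cup. Returning to the mat.

Run:
```python
from go import *
setcmd();a=cmd()
b=W(np.array([0,.06,.10]),Ra)
c=tool(np.array([.5535,.2585,.18]),yawR(-1.05));d=tool(np.array([.5535,.2585,.006]),yawR(-1.05))
ss=np.linspace(0,1,23)[1:];ss=np.r_[ss,1,1]
T=lerp(a,b,ss)
q=r.get_obs()['joints']
for i,(p,R) in enumerate(T):
    q,e=ik(p,R,q);Rc=R@RT.T;pc=p-Rc@G
    if i%3==0: print(round(ss[i],2),'e %.4f m %.2f zmin %.3f'%(e,marg(q),(cupP@Rc.T+pc)[:,2].min()),(gP@Rc.T+pc)[:,2].min())
T+=lerp(b,c,[.02,.07,.14,.22,.3,.38,.46,.54,.62,.7,.78,.86,.92,.97,1,1])
T+=lerp(c,d,[.1,.3,.5,.7,.85,.95,1,1])
for p,R in T[24:]: q,e=ik(p,R,q);assert e<.002
print(q,marg(q))
seq(T,'D')
```

```text
0.05 e 0.0000 m 0.25 zmin 0.206 0.31044425512192775
0.18 e 0.0000 m 0.28 zmin 0.203 0.3020104963901111
0.32 e 0.0000 m 0.36 zmin 0.208 0.2927430489426595
0.45 e 0.0000 m 0.47 zmin 0.215 0.28641028152996967
0.59 e 0.0000 m 0.61 zmin 0.218 0.28296769793282167
0.73 e 0.0000 m 0.56 zmin 0.226 0.2762013696941822
0.86 e 0.0000 m 0.44 zmin 0.237 0.27259292184301126
1.0 e 0.0000 m 0.31 zmin 0.250 0.27184240298794954
[-0.966  0.776 -0.025  1.755  0.722  1.099 -0.966] 0.6846701791779757
D 0
 "offset": [[-0.006, 0.008, -0.005], [-0.012, 0.017, -0.01], [-0.018, 0.025, -0.016], [-0.023, 0.033, -0.021], [-0.029, 0.041, -0.026], [-0.035, 0.05, -0.031], [-0.041, 0.058, -0.037], [-0.047, 0.066, -0.042]]
 "turn": [[-0.02, -0.027, 0.073], [-0.04, -0.053, 0.146], [-0.06, -0.08, 0.22], [-0.081, -0.106, 0.293], [-0.101, -0.133, 0.366], [-0.121, -0.159, 0.439], [-0.141, -0.186, 0.512], [-0.161, -0.212, 0.585]]
D 1
 "offset": [[0.002, 0.011, -0.002], [0.004, 0.022, -0.004], [0.007, 0.033, -0.006], [0.009, 0.044, -0.008], [0.011, 0.055, -0.01], [0.013, 0.066, -0.013], [0.015, 0.077, -0.015], [0.017, 0.088, -
[... 1059 characters left out ...]
], [0.117, 0.065, -0.069], [0.176, 0.098, -0.103], [0.234, 0.131, -0.138], [0.278, 0.155, -0.163], [0.314, 0.175, -0.185], [0.336, 0.188, -0.198], [0.336, 0.188, -0.198]]
 "turn": [[-0.003, 0.0, -0.003], [-0.005, 0.0, -0.005], [-0.007, 0.0, -0.008], [-0.009, 0.0, -0.011], [-0.011, 0.0, -0.013], [-0.013, 0.0, -0.015], [-0.014, 0.0, -0.016], [-0.014, 0.0, -0.016]]
D 5
 "offset": [[0.023, -0.0, 0.027], [0.067, -0.0, 0.08], [0.112, -0.0, 0.133], [0.157, -0.0, 0.187], [0.19, -0.0, 0.227], [0.213, -0.0, 0.253], [0.224, -0.0, 0.267], [0.224, -0.0, 0.267]]
 "turn": [[0.0, 0.0, 0.0], [0.0, 0.0, 0.0], [0.0, 0.0, 0.0], [0.0, 0.0, 0.0], [0.0, 0.0, 0.0], [0.0, 0.0, 0.0], [0.0, 0.0, 0.0], [0.0, 0.0, 0.0]]
```

Request:
carry_out(
  offset=[
    [-0.006,0.008,-0.005],
    [-0.012,0.017,-0.01],
    [-0.018,0.025,-0.016],
    [-0.023,0.033,-0.021],
    [-0.029,0.041,-0.026],
    [-0.035,0.05,-0.031],
    [-0.041,0.058,-0.037],
    [-0.047,0.066,-0.042],
  ],
  turn=[
    [-0.02,-0.027,0.073],
    [-0.04,-0.053,0.146],
    [-0.06,-0.08,0.22],
    [-0.081,-0.106,0.293],
    [-0.101,-0.133,0.366],
    [-0.121,-0.159,0.439],
    [-0.141,-0.186,0.512],
    [-0.161,-0.212,0.585],
  ],
)

```text
clock: 23.05
tcp_pos: [0.5635, -0.1984, 0.3191]
orientation: [0.304, -2.508, 0.952]
contact_force: [-0.3, -0.1, -1.7]
grip_width: 0.0106
```

Request:
carry_out(
  offset=[
    [0.002,0.011,-0.002],
    [0.004,0.022,-0.004],
    [0.007,0.033,-0.006],
    [0.009,0.044,-0.008],
    [0.011,0.055,-0.01],
    [0.013,0.066,-0.013],
    [0.015,0.077,-0.015],
    [0.017,0.088,-0.017],
  ],
  turn=[
    [-0.021,-0.027,0.074],
    [-0.041,-0.053,0.147],
    [-0.061,-0.08,0.22],
    [-0.081,-0.106,0.293],
    [-0.101,-0.133,0.366],
    [-0.121,-0.16,0.439],
    [-0.142,-0.186,0.513],
    [-0.162,-0.213,0.586],
  ],
)

```text
clock: 23.85
tcp_pos: [0.5428, -0.161, 0.3037]
orientation: [0.775, 2.764, -0.823]
contact_force: [-0.3, -0.6, -2.3]
grip_width: 0.0103
```

Request:
carry_out(
  offset=[
    [0.01,0.006,-0.002],
    [0.019,0.012,-0.003],
    [0.029,0.018,-0.005],
    [0.038,0.024,-0.007],
    [0.048,0.03,-0.009],
    [0.057,0.036,-0.011],
    [0.057,0.036,-0.011],
    [0.057,0.036,-0.011],
  ],
  turn=[
    [-0.02,-0.026,0.073],
    [-0.04,-0.053,0.146],
    [-0.06,-0.079,0.219],
    [-0.08,-0.106,0.292],
    [-0.1,-0.133,0.366],
    [-0.12,-0.159,0.439],
    [-0.12,-0.159,0.439],
    [-0.12,-0.159,0.439],
  ],
)

```text
clock: 24.65
tcp_pos: [0.528, -0.1327, 0.292]
orientation: [1.327, 2.128, -0.486]
contact_force: [-0.2, 0.0, -2.1]
grip_width: 0.0104
```

Request:
carry_out(
  offset=[
    [0.015,0.007,-0.009],
    [0.052,0.026,-0.031],
    [0.104,0.052,-0.061],
    [0.163,0.083,-0.096],
    [0.222,0.113,-0.132],
    [0.282,0.143,-0.167],
    [0.341,0.173,-0.202],
    [0.4,0.203,-0.237],
  ],
  turn=[
    [-0.001,0.0,-0.001],
    [-0.003,0.0,-0.003],
    [-0.005,0.0,-0.005],
    [-0.007,0.0,-0.008],
    [-0.009,0.0,-0.011],
    [-0.012,0.0,-0.013],
    [-0.014,0.0,-0.016],
    [-0.016,0.0,-0.019],
  ],
)

```text
clock: 25.45
tcp_pos: [0.5195, 0.1203, 0.254]
orientation: [1.287, 2.147, -0.468]
contact_force: [-0.2, 0.3, -2.2]
grip_width: 0.0106
```

Request:
carry_out(
  offset=[
    [0.059,0.033,-0.034],
    [0.117,0.065,-0.069],
    [0.176,0.098,-0.103],
    [0.234,0.131,-0.138],
    [0.278,0.155,-0.163],
    [0.314,0.175,-0.185],
    [0.336,0.188,-0.198],
    [0.336,0.188,-0.198],
  ],
  turn=[
    [-0.003,0.0,-0.003],
    [-0.005,0.0,-0.005],
    [-0.007,0.0,-0.008],
    [-0.009,0.0,-0.011],
    [-0.011,0.0,-0.013],
    [-0.013,0.0,-0.015],
    [-0.014,0.0,-0.016],
    [-0.014,0.0,-0.016],
  ],
)

```text
clock: 26.25
tcp_pos: [0.5114, 0.3345, 0.2211]
orientation: [1.249, 2.165, -0.453]
contact_force: [0.3, -0.1, -2.0]
grip_width: 0.0105
```

Run:
```python
from held import *
held('11',True)
setcmd();d=tool(np.array([.5535,.2585,.005]),yawR(-1.05));print(cmd()[0])
seq(lerp(cmd(),d,[.1,.3,.5,.7,.85,.95,1,1]),'E')
```

```text
side [] 0.010471007334566964 [ 0.337 -0.076 -1.995]
mat [0.492 0.209] [0.614 0.319] [0.552 0.258]
scene [0.88] 0.010471007334566964 [ 0.337 -0.076 -1.995]
mat [0.493 0.2  ] [0.615 0.318] [0.556 0.259]
cup dev -0.7923569277108434 -0.8622931442080378 [ 0.002 -0.003 -0.001  0.068  0.013 -0.036]
cup nominal [0.554 0.261 0.18 ] [-0.    -0.001  1.   ]
[0.512 0.331 0.222]
E 0
 "offset": [[0.023, -0.0, 0.027], [0.069, -0.0, 0.08], [0.114, -0.001, 0.134], [0.16, -0.001, 0.188], [0.194, -0.001, 0.228], [0.217, -0.001, 0.255], [0.229, -0.001, 0.268], [0.229, -0.001, 0.268]]
 "turn": [[0.0, 0.0, -0.0], [0.0, 0.0, -0.0], [0.0, 0.0, -0.001], [0.001, 0.0, -0.001], [0.001, 0.0, -0.001], [0.001, 0.001, -0.001], [0.001, 0.001, -0.001], [0.001, 0.001, -0.001]]
```

Run:
```python
from held import *
f=grab('scene','scene_12.png');print([(round(d['score'],2),w(f,d['xyz'])) for n in('stray','plug0') for d in look_for(n,'scene')[:3]])
u,v=proj(f,[.554,.26,.235]).astype(int);print(u,v)
for nm in('scene_5.png','scene_12.png'):
    im=cv2.imread('pics/'+nm);hs=cv2.cvtColor(im,cv2.COLOR_BGR2HSV)[v-30:v+30,u-30:u+30]
    print(nm,((hs[...,0]<18)&(hs[...,1]>130)&(hs[...,2]>90)).sum())
a=cv2.imread('pics/scene_12.png')
cv2.imwrite('pics/m.png',np.hstack([cv2.resize(a[v-45:v+45,u-60:u+60],(400,300)),cv2.resize(a,(400,300))]))
F=[r.get_obs()['contact_force'][2]]
for i in range(4): imaging.grab_frame('side');F.append(r.get_obs()['contact_force'][2])
print(F)
```

```text
[(0.24, array([ 0.745, -0.239,  0.085])), (0.5, array([0.538, 0.254, 0.215]))]
342 186
scene_5.png 48
scene_12.png 0
[np.float64(-1.775226507171002), np.float64(-1.6081664743765332), np.float64(-2.1671351415651916), np.float64(-1.7024074230511217), np.float64(-1.0311759658315116)]
```

View pics/m.png

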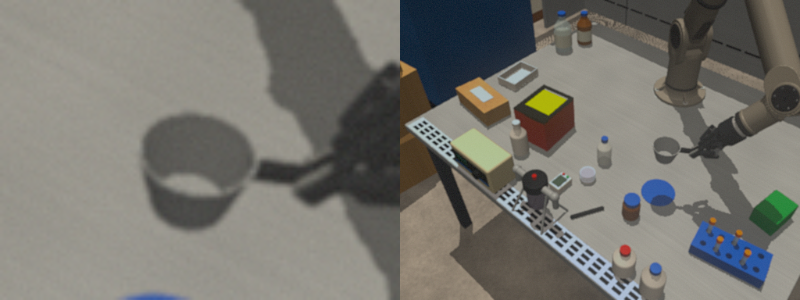

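The cup is empty: no orange in it at (195,160), and the mean load is about 1.65 N. The flap is closed and the bystanders are in place. Setting it down.

Request:
carry_out(
  offset=[
    [0.023,0,0.027],
    [0.069,0,0.08],
    [0.114,-0.001,0.134],
    [0.16,-0.001,0.188],
    [0.194,-0.001,0.228],
    [0.217,-0.001,0.255],
    [0.229,-0.001,0.268],
    [0.229,-0.001,0.268],
  ],
  turn=[
    [0,0,0],
    [0,0,0],
    [0,0,-0.001],
    [0.001,0,-0.001],
    [0.001,0,-0.001],
    [0.001,0.001,-0.001],
    [0.001,0.001,-0.001],
    [0.001,0.001,-0.001],
  ],
)

```text
clock: 27.8
tcp_pos: [0.511, 0.3325, 0.0456]
orientation: [1.251, 2.162, -0.458]
contact_force: [-0.1, 0.1, -1.1]
grip_width: 0.0105
```

Request:
carry_out(
  offset=[
    [0.001,0,0.001],
    [0.003,0,0.003],
    [0.003,0,0.003],
  ],
  turn=[
    [0,0,0],
    [0,0,0],
    [0,0,0],
  ],
)

```text
clock: 28.1
tcp_pos: [0.5113, 0.3337, 0.0451]
orientation: [1.253, 2.163, -0.454]
contact_force: [-2.8, 0.2, 5.1]
grip_width: 0.0105
```

Request:
carry_out(
  offset=[
    [0,0,0],
    [0,0,0],
    [0,0,0],
    [0,0,0],
    [0,0,0],
  ],
  turn=[
    [0,0,0],
    [0,0,0],
    [0,0,0],
    [0,0,0],
    [0,0,0],
  ],
  hand=0.5,
)

```text
clock: 28.6
tcp_pos: [0.5108, 0.3333, 0.0436]
orientation: [1.252, 2.164, -0.456]
contact_force: [-0.1, 0.0, 1.2]
grip_width: 0.0425
```

Request:
carry_out(
  offset=[
    [0,0,-0.03],
    [0,0,-0.08],
    [0,0,-0.14],
    [0,0,-0.2],
    [0,0,-0.26],
    [0,0,-0.3],
    [0,0,-0.3],
    [0,0,-0.3],
  ],
  turn=[
    [0,0,0],
    [0,0,0],
    [0,0,0],
    [0,0,0],
    [0,0,0],
    [0,0,0],
    [0,0,0],
    [0,0,0],
  ],
)

```text
clock: 29.4
tcp_pos: [0.4627, 0.4169, 0.1588]
orientation: [1.252, 2.164, -0.455]
contact_force: [0.5, -0.9, -0.1]
grip_width: 0.043
```

Run:
```python
from fit import *
np.set_printoptions(precision=4,suppress=True)
for c in('scene','side','wrist'):
    f=grab(c,c+'_13.png')
    d=outline_of('cup',c)
    if d: print(c,d[0]['score'],fit([(f,fill(d[0]['region']))],'cup',[.554,.259,-1.05],.003))
    for n in('flap','bottle','dishes','jar','flask','timer','pen','stray'):
        print(c,n,[(round(a['score'],2),w(f,a['xyz'])) for a in look_for(n,c)[:1]])
o=r.get_obs();print(o['clock'],o['contact_force'],o['tcp_pos'],o['qvel'])
```

```text
scene 0.65 (array([ 0.556 ,  0.2616, -1.0345]), np.float64(0.9481792717086834))
scene flap [(0.58, array([ 0.5724, -0.2642,  0.1389]))]
scene bottle [(0.69, array([0.5776, 0.0258, 0.0671]))]
scene dishes [(0.88, array([0.674 , 0.0329, 0.0362]))]
scene jar [(0.83, array([0.7055, 0.2554, 0.0624]))]
scene flask [(0.83, array([ 0.7425, -0.2469,  0.0813]))]
scene timer [(0.59, array([ 0.7603, -0.012 ,  0.0299]))]
scene pen [(0.74, array([0.7907, 0.1284, 0.0055]))]
scene stray []
side 0.77 (array([ 0.6037,  0.2284, -1.0729]), np.float64(0.2897448090030116))
side flap [(0.55, array([ 0.5667, -0.2738,  0.143 ]))]
side bottle [(0.76, array([0.5628, 0.0321, 0.0853]))]
side dishes [(0.57, array([0.6594, 0.0406, 0.0416]))]
side jar [(0.6, array([ 0.7499, -0.0099,  0.0322]))]
side flask [(0.93, array([ 0.7207, -0.2401,  0.0773]))]
side timer [(0.83, array([ 0.748 , -0.0104,  0.032 ]))]
side pen [(0.55, array([0.7855, 0.1258, 0.0161]))]
side stray [(0.68, array([ 0.7491, -0.0084,  0.0309]))]
wrist 0.98 (array([ 0.5535,  0.2588, -1.0518]), np.float64(0.9616381544841887))
wrist flap []
wrist bottle []
wrist dishes [(0.94, array([0.6591, 0.0454, 0.0188]))]
wrist jar [(0.82, array([0.6777, 0.2617, 0.0408]))]
wrist flask [(0.94, array([ 0.7242, -0.2415,  0.065 ]))]
wrist timer [(0.84, array([0.746 , 0.    , 0.0218]))]
wrist pen [(0.33, array([ 0.7455, -0.0008,  0.0229]))]
wrist stray []
30.9 [-0.5884 -0.1211 -0.569 ] [0.4629 0.4169 0.1586] [ 0.0014 -0.0003  0.0021  0.0011  0.0002  0.0008 -0.    ]
```

The cup stands upright on the mat at (.5535,.2588), with silhouette fits of 0.95 and 0.96. Handing in.

```bash
python3 -c "
from bench import r
print(r.hand_in())"
```

```text
the job is handed in; nothing more can be done
None
```

The job is handed in: the stray plug went into the cup, all four were tipped through the flap into the bin, and the empty cup stands released on its mat. The hand-in gave no verdict. The clock read 30.9 s at the last reading.

**How it went:** I gripped the cup by its handle, pressed the flap open with the tilted rim and poured at 108–118°, with a short shake. On the first carry to the bin the arm stopped short at its near-reach joint limits. I backed out and used a different approach that it could reach.

**Last checks:**
- **Plugs:** the cup showed no orange inside, and the lifted load averaged about 1.65 N, which fits the empty cup (0.16 kg). I could not see into the bin, so the plugs being inside it is inferred from the bare flap and empty cup.
- **Flap:** shut and bare in the scene and side pictures after the pour. After the cup was set down I checked it only with the networks, which still placed it at its shut height.
- **Cup:** upright at about (0.554, 0.259), within 3 mm of the mat's centre at about (0.554, 0.2585). The scene and wrist outlines agreed (0.95 and 0.96 match).
- **Bystanders:** unmoved within the networks' accuracy of a few millimetres in the scene camera.

**Disagreements:** the final side-camera cup outline was a poor match (0.29, off by about 60 mm). That camera also reported "stray" and "jar" where the timer stands. I took all three as false reports.

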